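# Load mortar prisms into the curing crate and close its keeper bar

## Task

Two mortar prisms lean in the draining rack; the third of their batch already stands in the three-cell curing crate. Put both into the crate, each upright and fully down in a free cell of its own, setting them down gently rather than dropping them, and then swing the crate's keeper bar up over the three prisms until it meets its stop and leave it there. Leave the wash bottle and the brush where they are.

Things in the scene. Friction and masses are not known exactly. Their poses are not given: they have to be found in the camera images.
- prism_1_mid (a point): mortar test prism, plain grey square bar 40 x 40 x 160 mm, 0.44 to 0.60 kg, loose. This point is its centre; z runs along its length to the upper end. Starts in a pocket of the rack, leaning 30 degrees from vertical with its upper end towards the rack's -x (the robot's side); its upper 85 mm are clear on all sides, with 55 mm of free air above the pocket on either side along the rack's y.
- prism_2_mid (a point): mortar test prism, plain grey square bar 40 x 40 x 160 mm, 0.44 to 0.60 kg, loose. This point is its centre; z runs along its length to the upper end. Starts in a pocket of the rack, leaning 30 degrees from vertical with its upper end towards the rack's -x (the robot's side); its upper 85 mm are clear on all sides, with 55 mm of free air above the pocket on either side along the rack's y.
- prism_3_mid (a point): mortar test prism, plain grey square bar 40 x 40 x 160 mm, 0.44 to 0.60 kg, loose. This point is its centre; z runs along its length to the upper end. It already stands upright in the end cell cell_1 of the crate and stays there.
- rack: draining rack, fixed: two slanted sheet-steel pockets side by side on a rod frame over a drip tray 170 (x) x 235 (y) mm. Origin on the bench under the tray's centre, z up. The pockets, at y = +50 and -50 mm, open up and towards -x along (-0.5, 0, 0.866) of the rack's frame.
- pocket_1 (a point): foot of the axis of the pocket at the rack's y = +50 mm, 38 mm above the bench; axes as the rack's. A pocket is 46 mm square inside (prism 40); its lower wall reaches 72 mm along the prism, its sides 50 mm, its upper wall 42 mm. Draw a prism out along its own length for 80 mm or more before turning it.
- pocket_2 (a point): the same for the like pocket at the rack's y = -50 mm.
- crate: curing crate, fixed: a row of three square wire cells along its y on a steel pan, a 92 mm high steel plate at either end (y = +-102 mm). Origin on the bench under its middle, z up, x across the row. Cells 64 mm apart; a seated prism's centre is 90 mm, its top 170 mm above the bench. Neighbouring prisms are 24 mm apart: there is more room for fingers across the row (along x).
- cell_1 (a point): centre of the floor of the end cell at the crate's y = -64 mm, 10 mm above the bench; axes as the crate's. Each cell is 50 x 50 mm inside (5 mm per side wider than a prism), its wires 6 mm thick, the upper ones' top 78 mm above the bench. Holds the third prism at the start.
- cell_2 (a point): centre of the floor of the middle cell (crate y = 0), 10 mm above the bench; axes as the crate's. Free at the start.
- cell_3 (a point): centre of the floor of the end cell at the crate's y = +64 mm, 10 mm above the bench; axes as the crate's. Free at the start.
- keeper_grip (a point): middle of the black rubber sleeve (16 mm thick, 100 mm long along the crate's y) of the keeper bar, on the bar's axis. The bar is a steel bail hinged to the crate's end plates. Up against its stop the sleeve's axis is 200 mm above the bench over the row's middle line, with 22 mm of air between sleeve and prism tops.
- keeper_hinge (a point): middle of the keeper bar's pivot axis, which runs along the crate's y, 75 mm above the bench over the row's middle line; the bar is 125 mm from it. Axes as the crate's.
- keeper (a joint): angle of the keeper bar, rad: 0 is upright over the prisms, at its stop; it grows as the bar folds back to the crate's +x (bar 125 sin along x and 125 cos mm above the pivot). Starts at 0.75 to 1.1. Stiff pivots: it stays where it is left; 1 to 4 N at the bar swing it.
- wash: white wash bottle with red cap and bent spout, 66 mm across, 193 mm tall, standing on the bench; origin on the bench, near the body's centre. Bystander.
- brush: round bristle brush with a wooden handle, 202 mm long, lying on the bench; origin under its middle. Bystander.
Things that resemble listed ones, but are neither listed nor needed, are in the scene too. What is shaped like the part that bears prism_3_mid but yellow is not meant.

How it is judged (in metres and radians):
On the way, in this order (a step that is already met when the one before it is completed fails the run):
1. both prisms from the rack stand fully down in cells of the crate, with the keeper bar still folded back (z of prism_1_mid in the frame of crate between 0.085 and 0.096 m and x of prism_1_mid in the frame of crate between -0.012 and 0.012 m and y of prism_1_mid in the frame of crate between -0.08 and 0.08 m and angle between the z axis of each of prism_1_mid, prism_2_mid and the z axis of crate, either way round below 0.1 rad and z of prism_2_mid in the frame of crate between 0.085 and 0.096 m and x of prism_2_mid in the frame of crate between -0.012 and 0.012 m and y of prism_2_mid in the frame of crate between -0.08 and 0.08 m and value of joint keeper above 0.5 rad), for 0.2 s.
2. the keeper bar is up against its stop (value of joint keeper below 0.08 rad), for 0.2 s.
At the end, for the whole second after the job is handed in: All three prisms stand at rest in the crate, one to a cell, fully down (centre 85 to 96 mm above the bench) and upright within 0.1 rad; the keeper bar is up within 0.08 rad of its stop (z of prism_1_mid in the frame of crate between 0.085 and 0.096 m and x of prism_1_mid in the frame of crate between -0.012 and 0.012 m and y of prism_1_mid in the frame of crate between -0.08 and 0.08 m and angle between the z axis of each of prism_1_mid, prism_2_mid, prism_3_mid and the z axis of crate, either way round below 0.1 rad and z of prism_2_mid in the frame of crate between 0.085 and 0.096 m and x of prism_2_mid in the frame of crate between -0.012 and 0.012 m and y of prism_2_mid in the frame of crate between -0.08 and 0.08 m and z of prism_3_mid in the frame of crate between 0.085 and 0.096 m and x of prism_3_mid in the frame of crate between -0.012 and 0.012 m and y of prism_3_mid in the frame of crate between -0.08 and 0.08 m and value of joint keeper below 0.08 rad and linear speed of each of prism_1, prism_2, prism_3 below 0.02 m/s); the robot touches nothing.
It fails at once if a prism is dropped or rammed into its cell: it moves faster than 0.4 m/s (a fall of about 10 mm) over the last 40 mm ((linear speed of prism_1 above 0.4 m/s and z of prism_1_mid in the frame of crate below 0.13 m and x of prism_1_mid in the frame of crate between -0.03 and 0.03 m and y of prism_1_mid in the frame of crate between -0.1 and 0.1 m) or (linear speed of prism_2 above 0.4 m/s and z of prism_2_mid in the frame of crate below 0.13 m and x of prism_2_mid in the frame of crate between -0.03 and 0.03 m and y of prism_2_mid in the frame of crate between -0.1 and 0.1 m) or (linear speed of prism_3 above 0.4 m/s and z of prism_3_mid in the frame of crate below 0.13 m and x of prism_3_mid in the frame of crate between -0.03 and 0.03 m and y of prism_3_mid in the frame of crate between -0.1 and 0.1 m)).
It fails at once if the wash bottle or the brush is moved by more than 40 mm or the bottle is knocked over (distance of any of wash, brush from where it was at the start of the episode above 0.04 m or angle between wash's own z axis and vertical above 0.4 rad).
It also fails if it takes over 69 s, if anything falls off the work surface, if the arm or the gripper's body presses on something with over 40 N, if the wrist force passes 120 N, or if a joint passes its speed limit or range.

## Robot

A 6-joint arm with a two-finger parallel gripper is mounted at the origin on the work surface; the furniture and walls round the work are solid. World frame = base frame: x ahead of the robot, y to its left, z up, the work surface at z = 0. Lengths are in mm, angles in rad, forces in N, time in s.
With the tool pointing down it reaches from about 350 to 775 mm from the base axis. Payload 7.3 kg.
Tool frame: the origin (TCP) lies at the very end of the fingers, on their centre line; the grasp point (between the pads) lies 19 mm behind it; z points along the fingers, y is the line along which they close (so a half turn about z gives the same grasp; the last joint's range is limited). The gripper opens to 92 mm and grips with 3 to 60 N. Pads are 19 mm wide; open, the fingers measure 130 mm over their backs; the gripper's body (75 mm by 190 mm) begins 47 mm behind the grasp point.
Start: joints at [-1.445, 0.342, 1.524, -0, 1.275, -0.146], TCP at [140.967, -505.743, 203.541] pointing down, gripper open.
Joint ranges: [-2.53, 2.53], [-0.77, 2.02], [0.04, 2.7], [-1, 4.14], [0.28, 2.66], [-3.11, 3.11]. Speed limits (rad/s): [2.57, 2.57, 3.14, 3.14, 3.14, 3.14].

## Interface

Orientations are given as [roll, pitch, yaw] about the fixed x, y, z axes, in that order (R = Rz(yaw) Ry(pitch) Rx(roll)).
In Python, from plant import bot gives the robot as it stands.
- The arm moves only by the tool send_rows, never from a script. Its argument "rows" is a list of rows, each an object of numbers: "x", "y", "z": the shift along the tool's x, y, z in units of 0.2 m (1.0 is 0.2 m); "ax", "ay", "az": the turn, a rotation vector about the tool's x, y, z in units of 60 degrees (1.0 is 60 degrees); "jaw": the opening, from -1 (shut) to 1 (fully open), so that 0 is half open. In form: [{"x": .., "y": .., "z": .., "ax": .., "ay": .., "az": .., "jaw": ..}, ...]. A call has exactly 10 rows; each row is the pose to reach, as a shift and turn from the pose commanded when the call began, along the tool's axes at that moment; what a row does not reach only later rows make up. A row lasts 1/8 s, in which the tool goes at most 62.5 mm and 10.7 degrees, less where a joint would pass 70% of its speed; a pose out of reach is approached as far as the arm can. A call with a number of a shift or a turn outside -1 to 1 is refused whole. A call with a gripper value outside its range is refused whole. The fingers move at their own pace and stop on an object; the grip force is fixed at half the most. Time passes only in rows, so rows that repeat a pose let the fingers close, or fill a call up. It gives the time, the measured TCP pose, the force, the opening and the grip force at its end, in the units of the state.
- bot.get_obs(): the state, without advancing time (a new reading comes with each control period).
- bot.capture(name): name is "scene" or "top"; returns (picture, depth): 400x640x3 uint8, red, green, blue; 400x640 float32, mm along the optical axis (not along the pixel's ray), 0 where there is no reading.
- bot.camera_model(name): a dict with "vertical_fov" (degrees; the focal length in pixels is half the picture's height over the tangent of half this angle, whatever the lens; pixels are square), "cx", "cy" (the principal point, pixels), "R" (3x3) and "t" (3): a world point X has camera coordinates R X + t. Camera axes: x right, y down, z forward; pixel columns grow to the right and rows downward; lengths in mm; the calibration is good to about 2 mm. A picture is of the moment at which its call begins. camera_model takes no time and is no camera call.
- bot.close_job(): hands the job in; it is judged then, once.
The state is a dict: "time": time; "joint_positions": joint angles; "dq": joint speeds; "tau": joint torques, N m; "tool_pos": TCP position; "tcp_rot": TCP orientation; "contact_force": force on the tool from outside, world axes, zero at the start; "moment": the same for the moment, N m; "grip_width": finger opening in mm; "finger_force": force on a finger pad.
Only numpy, scipy, OpenCV 4.12 (cv2) and the standard library are available. Lean on these libraries where they do the work, as an engineer would, in place of code of your own. Each camera call takes 0.05 s, during which the arm holds its last target. There are 200 camera calls.

## Working session

There is one attempt and no reset: what is moved stays moved. The work goes in short steps, Python scripts to look and compute and a tool call to move; the robot and the scene stay as the last step left them, time stands still between calls to the robot, and variables do not carry over. Pictures are saved under pics/ and viewed, at most 10 in all, crops included, and the job is handed in when it is done.

Besides the shell and the picture viewer there is one more tool, called after "Emit:" by a JSON object that holds its "method" and its "body", one argument or row to a line. send_rows: Moves the arm, as the interface text tells. Its arguments: {"type":"object","properties":{"rows":{"type":"array","items":{"type":"object","properties":{"x":{"type":"number","minimum":-1,"maximum":1},"y":{"type":"number","minimum":-1,"maximum":1},"z":{"type":"number","minimum":-1,"maximum":1},"ax":{"type":"number","minimum":-1,"maximum":1},"ay":{"type":"number","minimum":-1,"maximum":1},"az":{"type":"number","minimum":-1,"maximum":1},"jaw":{"type":"number"}}}}},"required":["rows"]}

```bash
mkdir -p pics; ls
cat > h.py <<'E'
import numpy as np, cv2
from plant import bot
from scipy.spatial.transform import Rotation as Ro
def cap(n):
    p,d=bot.capture(n); m=bot.camera_model(n); return p,d,m
def world(m,d,uv):
    uv=np.atleast_2d(uv).astype(float); f=200/np.tan(np.radians(m['vertical_fov'])/2)
    z=d if np.ndim(d)==1 else d[uv[:,1].astype(int),uv[:,0].astype(int)]
    c=np.c_[(uv[:,0]-m['cx'])/f*z,(uv[:,1]-m['cy'])/f*z,z]
    return (c-np.array(m['t']))@np.array(m['R'])
def proj(m,X):
    f=200/np.tan(np.radians(m['vertical_fov'])/2)
    c=np.atleast_2d(X)@np.array(m['R']).T+np.array(m['t'])
    return np.c_[c[:,0]/c[:,2]*f+m['cx'],c[:,1]/c[:,2]*f+m['cy']]
def cloud(m,d):
    v,u=np.mgrid[0:400,0:640]; return world(m,d.ravel(),np.c_[u.ravel(),v.ravel()]).reshape(400,640,3)
E
python3 - <<'E'
from h import *
for n in('scene','top'):
    p,d,m=cap(n); cv2.imwrite(f'pics/{n}0.png',p[:,:,::-1]); np.savez(f'{n}0.npz',p=p,d=d)
    print(n,m,(d==0).mean())
print(bot.get_obs())
E
```

```text
pics
scene {'vertical_fov': 54.88939270954378, 'cx': 317.5297719811074, 'cy': 202.812213749518, 'R': array([[-0.48589847, -0.87400172,  0.00486586],
       [-0.69395243,  0.38240413, -0.61007958],
       [ 0.53134988, -0.29981341, -0.7923252 ]]), 't': array([314.18571149, 420.62462792, 937.18558444])} 0.00394140625
top {'vertical_fov': 49.56880239254945, 'cx': 319.38879953124206, 'cy': 194.57540551292726, 'R': array([[-0.02339293, -0.99972329,  0.00247205],
       [-0.98102278,  0.02247914, -0.19258503],
       [ 0.19247617, -0.00693026, -0.98127718]]), 't': array([  60.82703557,  538.96880596, 1121.59713281])} 0.00410546875
{'time': 0.1, 'joint_positions': array([-1.44499242e+00,  3.42659768e-01,  1.52489754e+00,  5.15851388e-06,
        1.27540455e+00, -1.46015425e-01]), 'dq': array([-9.41877955e-04, -1.02270598e-03, -3.13459349e-03,  5.20701661e-05,
        3.65167015e-04, -5.72354438e-04]), 'tau': array([ 1.35008308e-03, -4.32004595e+01, -2.44693887e+01,  7.18998467e-02,
        5.25565655e-02, -4.03497711e-05]), 'tool_pos': array([ 140.92079136, -505.3339665 ,  202.91935359]), 'tcp_rot': array([-3.14023873e+00, -2.04096559e-04,  2.71817685e-01]), 'contact_force': array([-0.19643974,  0.3882882 ,  0.47938972]), 'moment': array([ 0.00380565, -0.04678287,  0.01342733]), 'finger_force': 0.0, 'grip_width': 91.55036286016103}
```

View pics/scene0.png

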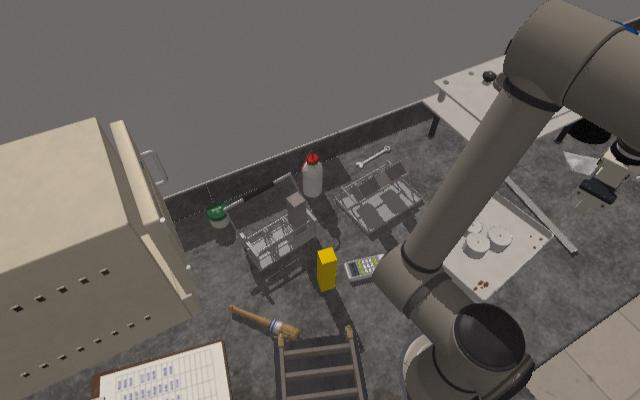

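View pics/top0.png

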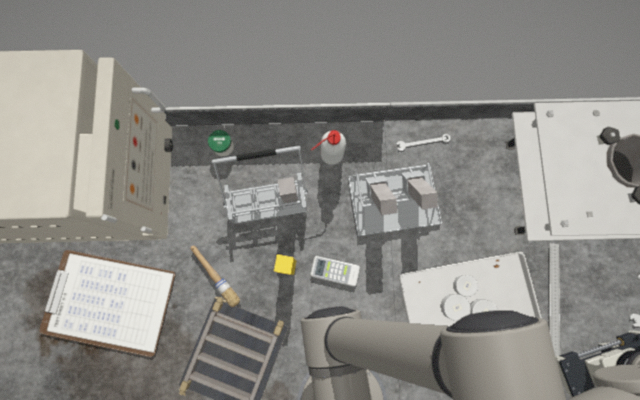

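The crate is at top (265,200), with a grey prism standing in its right cell at (288,188). The sleeve is at (258,154). The rack is at (395,200), with grey prisms at (383,195) and (422,190). The yellow block at (285,265) stands alone and is the decoy. The wash bottle is at (333,147) and the brush at (215,275).

Run:
```python
from h import *
z=np.load('top0.npz'); p,d=z['p'],z['d']; m=bot.camera_model('top')
C=cloud(m,d); c=p[130:245,195:455]; cv2.imwrite('pics/crop1.png',cv2.resize(c[:,:,::-1],None,fx=3,fy=3,interpolation=cv2.INTER_CUBIC))
def rect(mask,name,h=None):
    n,l,s,ct=cv2.connectedComponentsWithStats(mask.astype(np.uint8))
    for i in range(1,n):
        if s[i,4]<40: continue
        P=C[l==i]; r=cv2.minAreaRect(P[:,:2].astype(np.float32))
        print(name,s[i],'med',np.median(P,0).round(1),'rect',np.round(r[0],1),np.round(r[1],1),round(r[2],1), 'zrng',P[:,2].min().round(),P[:,2].max().round())
box=np.zeros((400,640),bool); box[130:245,195:455]=1
Z=C[:,:,2]
rect(box&(Z>155)&(Z<185)&(np.arange(640)[None]<310)&(np.arange(400)[:,None]>168),'p3top')
hsv=cv2.cvtColor(p,cv2.COLOR_RGB2HSV)
b2=np.zeros_like(box); b2[145:165,230:280]=1
rect(b2&(hsv[:,:,2]<45)&(Z>90),'sleeve')
b3=np.zeros_like(box); b3[165:222,355:440]=1
rect(b3&(Z>110),'rackprisms')
rect(b3&(Z>165),'rackprisms top')
# plane normals for the prisms: fit
import itertools
for nm,u0,u1 in(('L',365,402),('R',402,440)):
    M=b3&(Z>100); M[:,:u0]=0; M[:,u1:]=0
    P=C[M]; 
    for k in range(2):
        best=None; rng=np.random.default_rng(0)
        for _ in range(300):
            q=P[rng.choice(len(P),3,False)]; nn=np.cross(q[1]-q[0],q[2]-q[0]); L=np.linalg.norm(nn)
            if L<50: continue
            nn/=L; inl=abs((P-q[0])@nn)<2
            if best is None or inl.sum()>best.sum(): best=inl
        Q=P[best]; c0=Q.mean(0); nn=np.linalg.svd(Q-c0)[2][2]; nn*=np.sign(nn[2]); 
        print(nm,k,best.sum(),'n',nn.round(3),'c',c0.round(1),'min',Q.min(0).round(),'max',Q.max(0).round()); P=P[~best]
w=b3|True
M=np.zeros_like(box); M[160:235,345:445]=1
```

```text
p3top [278 177  18  20 278] med [540.2 129.1 168.5] rect [541.2 129.4] [41.  39.8] 8.3 zrng 155.0 176.0
sleeve [238 152  37   8  86] med [620.6 206.6 162.8] rect [487.3 119. ] [358.6  82.5] 32.8 zrng 157.0 1204.0
rackprisms [412 181  26  29 549] med [ 509.6 -208.7  167.1] rect [440.9 -81.8] [ 81.2 366.2] 30.0 zrng 110.0 1204.0
rackprisms [374 187  24  28 508] med [ 497.7 -111.6  167.7] rect [415.5 -56.2] [ 76.7 293.1] 56.6 zrng 110.0 1204.0
rackprisms top [419 189  19  20 298] med [ 501.2 -214.1  173.9] rect [425.5 -84.2] [ 52.  354.9] 30.0 zrng 165.0 1204.0
rackprisms top [379 195  19  20 289] med [ 489.2 -115.6  174.4] rect [ 489.2 -115.8] [44.9 39.8] 7.2 zrng 165.0 186.0
L 0 228 n [0.855 0.113 0.506] c [ 522.  -111.8  146.1] min [ 498. -134.  100.] max [549. -90. 186.]
L 1 175 n [-0.502 -0.064  0.863] c [ 483.1 -116.8  173.4] min [ 466. -138.  163.] max [500. -95. 185.]
R 0 224 n [0.855 0.107 0.507] c [ 533.9 -211.   147. ] min [ 510. -233.  101.] max [ 563. -189.  187.]
R 1 179 n [-0.519 -0.044  0.853] c [ 494.1 -214.7  172.7] min [ 477. -236.  162.] max [ 510. -195.  183.]
```

View pics/crop1.png

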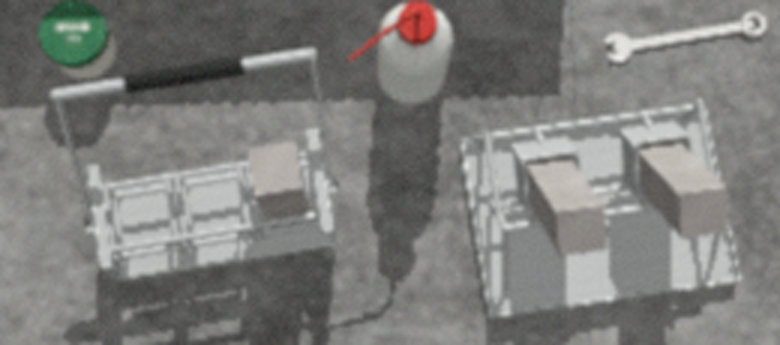

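The top face at (288,188) is the grey prism standing in the crate. The two rack prisms have top ends near (388,205) and (428,200). All three are grey and match the description. Next I measure the crate's wires and work out the first move.

```bash
cat >> h.py <<'E'
def rows_to(T,Rt,P0=None,R0=None):
    o=bot.get_obs()
    P0=np.array(o['tool_pos']) if P0 is None else P0; R0=Ro.from_euler('xyz',o['tcp_rot']) if R0 is None else R0
    s=R0.inv().apply(np.array(T)-P0)/200; r=(R0.inv()*Rt).as_rotvec()/np.radians(60)
    return s.round(3), r.round(3)
PHI=np.radians(7.1)
def tooldown(yaw): return Ro.from_euler('xyz',[np.pi,0,yaw])
def rackrot(phi=PHI,tilt=30): return Ro.from_euler('xyz',[np.pi,-np.radians(tilt),phi])
E
python3 - <<'E'
from h import *
print(rackrot().as_matrix().round(3))
z=np.load('top0.npz'); p,d=z['p'],z['d']; m=bot.camera_model('top'); C=cloud(m,d); Z=C[:,:,2]
X=C.reshape(-1,3)
for lo,hi in((66,84),(84,98)):
    M=(X[:,2]>lo)&(X[:,2]<hi)&(X[:,0]>450)&(X[:,0]<600)&(X[:,1]>70)&(X[:,1]<320)
    P=X[M]; r=cv2.minAreaRect(P[:,:2].astype(np.float32)); print(lo,M.sum(),r,np.median(P,0).round(1))
    psi=np.radians(7.5); o=np.array([532,193]); q=(P[:,:2]-o)@np.array([[np.cos(psi),-np.sin(psi)],[np.sin(psi),np.cos(psi)]])
    print('x hist',np.histogram(q[:,0],np.arange(-50,55,5))[0]); print('y hist',np.histogram(q[:,1],np.arange(-120,125,5))[0])
# bar
b=np.zeros((400,640),bool); b[145:172,210:305]=1
M=b&(Z>145)&(Z<180); P=C[M]; P=P[P[:,0]>590]; c=P.mean(0); v=np.linalg.svd(P-c)[2][0]; print('bar',len(P),c.round(1),v.round(3),np.degrees(np.arctan2(-v[0],v[1])),P.min(0),P.max(0))
# wash, brush, wall
hsv=cv2.cvtColor(p,cv2.COLOR_RGB2HSV); b=np.zeros((400,640),bool); b[125:150,320:350]=1
P=C[b&(Z>180)&(Z<200)]; print('wash cap',P.mean(0).round(1))
P=C[105:125,180:500].reshape(-1,3); print('wall',np.percentile(P,[5,50,95],0).round())
P=C[100:240,530:600].reshape(-1,3); print('table',np.percentile(P,[5,50,95],0).round())
P=C[60:240,0:170].reshape(-1,3); print('cabinet',np.percentile(P,[5,50,95],0).round())
E
```

```text
[[ 0.859  0.124  0.496]
 [ 0.107 -0.992  0.062]
 [ 0.5    0.    -0.866]]
66 573 ((526.115966796875, 191.15652465820312), (77.38106536865234, 225.070556640625), 8.314813613891602) [524.3 205.8  76.4]
x hist [  3   3   0   8 128  49  50  21  22  37  38  24  19  27  22  89  33   0
   0   0]
y hist [ 0  7  7  6  0 26  8  7  8  6  8  9  7  6  8  5 37 34 35  7 10  6  8  9
  9  9  8  9 16 45 32 29  9  9  9  8  9  8 10  9  8 26 29  4  5  6  3  0]
84 322 ((533.716064453125, 192.0938720703125), (91.36576843261719, 219.4223175048828), 8.405057907104492) [531.7 134.9  90.7]
x hist [ 1 12 16 14 17 15 30 20 21 17 19 20 20 15 18 16 16 14 11 10]
y hist [ 0  1 13 44 65 25  0  5  1  2  2  1  2  2  2  1  0  0  0  0  0  0  0  0
  0  0  0  0  0  0  0  0  0  0  0  0  0  0  0  0  0  0 62 61 16 17  0  0]
bar 475 [623.6 206.1 161.6] [-0.147  0.989  0.   ] 8.464873274518434 [590.58341501  94.88282088 145.14072893] [645.60592947 314.64250122 169.35991437]
wash cap [657.   26.2 187.2]
wall [[ 759. -425.   -3.]
 [ 768.  -12.   55.]
 [ 775.  385.  108.]]
table [[ 406. -597.  164.]
 [ 552. -519.  238.]
 [ 705. -468.  241.]]
cabinet [[432. 444.  50.]
 [582. 504. 420.]
 [750. 686. 448.]]
```

Run:
```python
from h import *
print(rows_to([280,-340,290],tooldown(.2)))
P=np.array([280,-340,290.]);R=tooldown(.2)
print(rows_to([410,-180,270],rackrot(),P,R))
```

```text
(array([ 0.892, -0.61 , -0.434]), array([-0.001, -0.   ,  0.069]))
(array([ 0.796, -0.655,  0.1  ]), array([-0.019,  0.5  ,  0.071]))
```

Emit:
{"method": "send_rows", "body": {
  "rows": [
    {"x": 0.1,"y": -0.06,"z": -0.15,"az": 0,"jaw": 1},
    {"x": 0.2,"y": -0.14,"z": -0.3,"az": 0.01,"jaw": 1},
    {"x": 0.35,"y": -0.24,"z": -0.43,"az": 0.02,"jaw": 1},
    {"x": 0.5,"y": -0.34,"z": -0.43,"az": 0.03,"jaw": 1},
    {"x": 0.65,"y": -0.44,"z": -0.43,"az": 0.04,"jaw": 1},
    {"x": 0.8,"y": -0.54,"z": -0.43,"az": 0.06,"jaw": 1},
    {"x": 0.89,"y": -0.61,"z": -0.43,"az": 0.07,"jaw": 1},
    {"x": 0.89,"y": -0.61,"z": -0.43,"az": 0.07,"jaw": 1},
    {"x": 0.89,"y": -0.61,"z": -0.43,"az": 0.07,"jaw": 1},
    {"x": 0.89,"y": -0.61,"z": -0.43,"az": 0.07,"jaw": 1}
  ]
}}

```text
schema error: expected keys x, y, z, ax, ay, az, jaw
```

Emit:
{"method": "send_rows", "body": {
  "rows": [
    {"x": 0.1,"y": -0.08,"z": 0,"ay": 0.06,"az": 0,"jaw": 1},
    {"x": 0.22,"y": -0.18,"z": 0.02,"ay": 0.14,"az": 0.01,"jaw": 1},
    {"x": 0.35,"y": -0.29,"z": 0.04,"ay": 0.22,"az": 0.03,"jaw": 1},
    {"x": 0.48,"y": -0.4,"z": 0.06,"ay": 0.3,"az": 0.04,"jaw": 1},
    {"x": 0.61,"y": -0.51,"z": 0.08,"ay": 0.38,"az": 0.05,"jaw": 1},
    {"x": 0.72,"y": -0.6,"z": 0.1,"ay": 0.46,"az": 0.07,"jaw": 1},
    {"x": 0.8,"y": -0.655,"z": 0.1,"ax": -0.02,"ay": 0.5,"az": 0.07,"jaw": 1},
    {"x": 0.8,"y": -0.655,"z": 0.1,"ax": -0.02,"ay": 0.5,"az": 0.07,"jaw": 1},
    {"x": 0.8,"y": -0.655,"z": 0.1,"ax": -0.02,"ay": 0.5,"az": 0.07,"jaw": 1},
    {"x": 0.8,"y": -0.655,"z": 0.1,"ax": -0.02,"ay": 0.5,"az": 0.07,"jaw": 1}
  ]
}}

```text
schema error: expected keys x, y, z, ax, ay, az, jaw
```

Run:
```python
from h import *
o=bot.get_obs();print(o['tool_pos'],o['tcp_rot'],o['joint_positions'],o['time'])
E=np.array([483.1,-116.8,175.]);R=rackrot();a=R.as_matrix()[:,2]
print(rows_to(E-30*a,R)); print(rows_to(E+54*a,R)); print(np.array(rows_to(E+54*a,R,E-30*a,R)))
```

```text
[ 140.92079136 -505.3339665   202.91935359] [-3.14023873e+00 -2.04096559e-04  2.71817685e-01] [-1.44499242e+00  3.42659768e-01  1.52489754e+00  5.15851388e-06
  1.27540455e+00 -1.46015425e-01] 0.1
(array([ 2.095, -1.423,  0.012]), array([-0.038,  0.499,  0.138]))
(array([ 2.303, -1.392,  0.376]), array([-0.038,  0.499,  0.138]))
[[0.   0.   0.42]
 [0.   0.   0.  ]]
```

All keys are needed in every row.

Emit:
{"method": "send_rows", "body": {
  "rows": [
    {"x": 0.1,"y": -0.06,"z": -0.15,"ax": 0,"ay": 0,"az": 0,"jaw": 1},
    {"x": 0.22,"y": -0.15,"z": -0.3,"ax": 0,"ay": 0,"az": 0.01,"jaw": 1},
    {"x": 0.37,"y": -0.25,"z": -0.43,"ax": 0,"ay": 0,"az": 0.02,"jaw": 1},
    {"x": 0.52,"y": -0.36,"z": -0.43,"ax": 0,"ay": 0,"az": 0.03,"jaw": 1},
    {"x": 0.67,"y": -0.46,"z": -0.43,"ax": 0,"ay": 0,"az": 0.05,"jaw": 1},
    {"x": 0.8,"y": -0.55,"z": -0.43,"ax": 0,"ay": 0,"az": 0.06,"jaw": 1},
    {"x": 0.89,"y": -0.61,"z": -0.43,"ax": 0,"ay": 0,"az": 0.07,"jaw": 1},
    {"x": 0.89,"y": -0.61,"z": -0.43,"ax": 0,"ay": 0,"az": 0.07,"jaw": 1},
    {"x": 0.89,"y": -0.61,"z": -0.43,"ax": 0,"ay": 0,"az": 0.07,"jaw": 1},
    {"x": 0.89,"y": -0.61,"z": -0.43,"ax": 0,"ay": 0,"az": 0.07,"jaw": 1}
  ]
}}

```text
time: 1.35
tool_pos: [279.2, -341.0, 289.3]
tcp_rot: [-3.141, 0.0, 0.198]
contact_force: [0.0, 0.2, -0.9]
grip_width: 91.9
finger_force: 0.0
```

Emit:
{"method": "send_rows", "body": {
  "rows": [
    {"x": 0.1,"y": -0.08,"z": 0,"ax": 0,"ay": 0.06,"az": 0,"jaw": 1},
    {"x": 0.22,"y": -0.18,"z": 0.02,"ax": 0,"ay": 0.14,"az": 0.01,"jaw": 1},
    {"x": 0.35,"y": -0.29,"z": 0.04,"ax": 0,"ay": 0.22,"az": 0.03,"jaw": 1},
    {"x": 0.48,"y": -0.4,"z": 0.06,"ax": -0.01,"ay": 0.3,"az": 0.04,"jaw": 1},
    {"x": 0.61,"y": -0.51,"z": 0.08,"ax": -0.01,"ay": 0.38,"az": 0.05,"jaw": 1},
    {"x": 0.72,"y": -0.6,"z": 0.1,"ax": -0.02,"ay": 0.46,"az": 0.07,"jaw": 1},
    {"x": 0.8,"y": -0.655,"z": 0.1,"ax": -0.02,"ay": 0.5,"az": 0.07,"jaw": 1},
    {"x": 0.8,"y": -0.655,"z": 0.1,"ax": -0.02,"ay": 0.5,"az": 0.07,"jaw": 1},
    {"x": 0.8,"y": -0.655,"z": 0.1,"ax": -0.02,"ay": 0.5,"az": 0.07,"jaw": 1},
    {"x": 0.8,"y": -0.655,"z": 0.1,"ax": -0.02,"ay": 0.5,"az": 0.07,"jaw": 1}
  ]
}}

```text
time: 2.6
tool_pos: [410.7, -181.3, 269.7]
tcp_rot: [3.139, -0.524, 0.124]
contact_force: [0.2, -0.2, 0.6]
grip_width: 91.9
finger_force: 0.0
```

Run:
```python
from h import *
o=bot.get_obs();print(o['tool_pos'],o['tcp_rot'],o['joint_positions'],o['time'])
E=np.array([483.1,-116.8,175.]);R=rackrot();a=R.as_matrix()[:,2]
print(rows_to(E-30*a,R)); print(rows_to(E+54*a,R)); print(np.array(rows_to(E+54*a,R,E-30*a,R)))
```

```text
[ 410.65688477 -181.31271415  269.69345498] [ 3.13943002 -0.52351628  0.12358014] [-0.94158498 -0.08184932  1.96857548  0.52842616  1.04598992  0.28509505] 2.6
(array([ 0.109, -0.276,  0.459]), array([ 0.002,  0.   , -0.   ]))
(array([ 0.109, -0.277,  0.879]), array([ 0.002,  0.   , -0.   ]))
[[0.   0.   0.42]
 [0.   0.   0.  ]]
```

Emit:
{"method": "send_rows", "body": {
  "rows": [
    {"x": 0.05,"y": -0.12,"z": 0,"ax": 0,"ay": 0,"az": 0,"jaw": 1},
    {"x": 0.11,"y": -0.25,"z": 0.1,"ax": 0,"ay": 0,"az": 0,"jaw": 1},
    {"x": 0.11,"y": -0.277,"z": 0.25,"ax": 0,"ay": 0,"az": 0,"jaw": 1},
    {"x": 0.11,"y": -0.277,"z": 0.4,"ax": 0,"ay": 0,"az": 0,"jaw": 1},
    {"x": 0.11,"y": -0.277,"z": 0.52,"ax": 0,"ay": 0,"az": 0,"jaw": 1},
    {"x": 0.11,"y": -0.277,"z": 0.64,"ax": 0,"ay": 0,"az": 0,"jaw": 1},
    {"x": 0.11,"y": -0.277,"z": 0.76,"ax": 0,"ay": 0,"az": 0,"jaw": 1},
    {"x": 0.11,"y": -0.277,"z": 0.87,"ax": 0,"ay": 0,"az": 0,"jaw": 1},
    {"x": 0.11,"y": -0.277,"z": 0.87,"ax": 0,"ay": 0,"az": 0,"jaw": 1},
    {"x": 0.11,"y": -0.277,"z": 0.87,"ax": 0,"ay": 0,"az": 0,"jaw": 1}
  ]
}}

```text
time: 3.85
tool_pos: [509.3, -113.0, 130.3]
tcp_rot: [3.14, -0.524, 0.124]
contact_force: [-0.0, -0.7, 1.0]
grip_width: 91.9
finger_force: 0.0
```

Emit:
{"method": "send_rows", "body": {
  "rows": [
    {"x": 0,"y": 0,"z": 0,"ax": 0,"ay": 0,"az": 0,"jaw": -1},
    {"x": 0,"y": 0,"z": 0,"ax": 0,"ay": 0,"az": 0,"jaw": -1},
    {"x": 0,"y": 0,"z": 0,"ax": 0,"ay": 0,"az": 0,"jaw": -1},
    {"x": 0,"y": 0,"z": 0,"ax": 0,"ay": 0,"az": 0,"jaw": -1},
    {"x": 0,"y": 0,"z": 0,"ax": 0,"ay": 0,"az": 0,"jaw": -1},
    {"x": 0,"y": 0,"z": 0,"ax": 0,"ay": 0,"az": 0,"jaw": -1},
    {"x": 0,"y": 0,"z": 0,"ax": 0,"ay": 0,"az": 0,"jaw": -1},
    {"x": 0,"y": 0,"z": 0,"ax": 0,"ay": 0,"az": 0,"jaw": -1},
    {"x": 0,"y": 0,"z": 0,"ax": 0,"ay": 0,"az": 0,"jaw": -1},
    {"x": 0,"y": 0,"z": 0,"ax": 0,"ay": 0,"az": 0,"jaw": -1}
  ]
}}

```text
time: 5.1
tool_pos: [509.5, -113.1, 130.0]
tcp_rot: [3.139, -0.524, 0.124]
contact_force: [-0.1, -3.4, 0.7]
grip_width: 40.2
finger_force: 29.9
```

Emit:
{"method": "send_rows", "body": {
  "rows": [
    {"x": 0,"y": 0,"z": -0.03,"ax": 0,"ay": 0,"az": 0,"jaw": -1},
    {"x": 0,"y": 0,"z": -0.08,"ax": 0,"ay": 0,"az": 0,"jaw": -1},
    {"x": 0,"y": 0,"z": -0.15,"ax": 0,"ay": 0,"az": 0,"jaw": -1},
    {"x": 0,"y": 0,"z": -0.22,"ax": 0,"ay": 0,"az": 0,"jaw": -1},
    {"x": 0,"y": 0,"z": -0.3,"ax": 0,"ay": 0,"az": 0,"jaw": -1},
    {"x": 0,"y": 0,"z": -0.38,"ax": 0,"ay": 0,"az": 0,"jaw": -1},
    {"x": 0,"y": 0,"z": -0.46,"ax": 0,"ay": 0,"az": 0,"jaw": -1},
    {"x": 0,"y": 0,"z": -0.54,"ax": 0,"ay": 0,"az": 0,"jaw": -1},
    {"x": 0,"y": 0,"z": -0.6,"ax": 0,"ay": 0,"az": 0,"jaw": -1},
    {"x": 0,"y": 0,"z": -0.6,"ax": 0,"ay": 0,"az": 0,"jaw": -1}
  ]
}}

```text
time: 6.35
tool_pos: [449.0, -119.6, 233.9]
tcp_rot: [3.14, -0.524, 0.124]
contact_force: [0.4, -0.2, -6.0]
grip_width: 39.7
finger_force: 30.0
```

Run:
```python
from h import *
o=bot.get_obs();print(o['tool_pos'],o['tcp_rot'],o['joint_positions'],o['contact_force'],o['time'])
p,d,m=cap('scene'); cv2.imwrite('pics/s1.png',cv2.resize(p[120:400,200:480,::-1],None,fx=2,fy=2))
psi=np.radians(8.4)
print(rows_to([430,0,290],tooldown(.9)))
print(rows_to([430,255,290],tooldown(psi+np.pi/2),np.array([430.,0,290]),tooldown(.9)))
```

```text
[ 449.01548681 -119.63861105  233.85612814] [ 3.1400148  -0.52357311  0.12400087] [-0.71151295 -0.04576148  2.04238962  0.51740786  0.8443213   0.4461108 ] [ 0.36130196 -0.16263    -5.99093349] 6.35
(array([ 0.123, -0.605, -0.256]), array([ 0.195, -0.474, -0.724]))
(array([ 0.999, -0.793, -0.   ]), array([ 0.   ,  0.   , -0.781]))
```

View pics/s1.png

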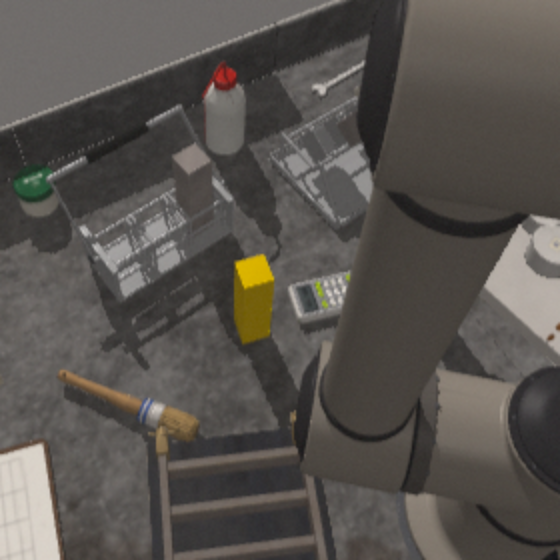

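Run:
```python
from h import *
psi=np.radians(8.4)
a=np.array([435.,0,310])
print(rows_to(a,tooldown(.9)))
print(rows_to([440,190,310],tooldown(psi+np.pi/2),a,tooldown(.9)))
```

```text
(array([ 0.195, -0.602, -0.331]), array([ 0.195, -0.474, -0.724]))
(array([ 0.76 , -0.571, -0.   ]), array([ 0.   ,  0.   , -0.781]))
```

Emit:
{"method": "send_rows", "body": {
  "rows": [
    {"x": 0.02,"y": -0.02,"z": -0.08,"ax": 0.01,"ay": -0.02,"az": -0.03,"jaw": -1},
    {"x": 0.04,"y": -0.06,"z": -0.18,"ax": 0.02,"ay": -0.06,"az": -0.09,"jaw": -1},
    {"x": 0.06,"y": -0.12,"z": -0.27,"ax": 0.045,"ay": -0.11,"az": -0.17,"jaw": -1},
    {"x": 0.09,"y": -0.2,"z": -0.33,"ax": 0.07,"ay": -0.17,"az": -0.26,"jaw": -1},
    {"x": 0.11,"y": -0.3,"z": -0.33,"ax": 0.1,"ay": -0.24,"az": -0.36,"jaw": -1},
    {"x": 0.14,"y": -0.4,"z": -0.33,"ax": 0.125,"ay": -0.3,"az": -0.46,"jaw": -1},
    {"x": 0.16,"y": -0.49,"z": -0.33,"ax": 0.15,"ay": -0.37,"az": -0.56,"jaw": -1},
    {"x": 0.18,"y": -0.56,"z": -0.33,"ax": 0.175,"ay": -0.43,"az": -0.65,"jaw": -1},
    {"x": 0.195,"y": -0.602,"z": -0.331,"ax": 0.195,"ay": -0.474,"az": -0.724,"jaw": -1},
    {"x": 0.195,"y": -0.602,"z": -0.331,"ax": 0.195,"ay": -0.474,"az": -0.724,"jaw": -1}
  ]
}}

```text
time: 7.65
tool_pos: [436.1, 1.0, 309.3]
tcp_rot: [-3.14, -0.0, 0.902]
contact_force: [-0.1, 0.7, -6.3]
grip_width: 39.6
finger_force: 30.0
```

Emit:
{"method": "send_rows", "body": {
  "rows": [
    {"x": 0.04,"y": -0.03,"z": 0,"ax": 0,"ay": 0,"az": -0.04,"jaw": -1},
    {"x": 0.11,"y": -0.08,"z": 0,"ax": 0,"ay": 0,"az": -0.11,"jaw": -1},
    {"x": 0.2,"y": -0.15,"z": 0,"ax": 0,"ay": 0,"az": -0.21,"jaw": -1},
    {"x": 0.3,"y": -0.23,"z": 0,"ax": 0,"ay": 0,"az": -0.31,"jaw": -1},
    {"x": 0.41,"y": -0.31,"z": 0,"ax": 0,"ay": 0,"az": -0.42,"jaw": -1},
    {"x": 0.52,"y": -0.39,"z": 0,"ax": 0,"ay": 0,"az": -0.53,"jaw": -1},
    {"x": 0.62,"y": -0.47,"z": 0,"ax": 0,"ay": 0,"az": -0.64,"jaw": -1},
    {"x": 0.7,"y": -0.53,"z": 0,"ax": 0,"ay": 0,"az": -0.72,"jaw": -1},
    {"x": 0.76,"y": -0.571,"z": 0,"ax": 0,"ay": 0,"az": -0.78,"jaw": -1},
    {"x": 0.76,"y": -0.571,"z": 0,"ax": 0,"ay": 0,"az": -0.781,"jaw": -1}
  ]
}}

```text
time: 8.9
tool_pos: [440.4, 190.3, 310.2]
tcp_rot: [3.141, 0.0, 1.718]
contact_force: [-0.1, -0.7, -5.7]
grip_width: 39.9
finger_force: 30.0
```

Run:
```python
from h import *
o=bot.get_obs();print(o['tool_pos'],o['tcp_rot'],o['joint_positions'],o['contact_force'],o['time'],o['grip_width'])
p,d,m=cap('scene'); q,e,m2=cap('top')
cv2.imwrite('pics/s2.png',np.hstack([p[100:400,180:480,::-1],q[50:350,150:450,::-1]]))
np.savez('s2.npz',p=p,d=d,q=q,e=e)
psi=np.radians(8.4)
print(rows_to([522.6,255.8,200],tooldown(psi+np.pi/2)))
```

```text
[440.38933037 190.26249601 310.17061073] [3.14138503e+00 2.48168919e-05 1.71841315e+00] [ 2.47908244e-01  1.93296546e-01  1.43495451e+00 -4.55562861e-05
  1.51313750e+00  1.00294043e-01] [-0.06144106 -0.73367438 -5.71259459] 8.9 39.88446428844167
(array([0.27 , 0.454, 0.551]), array([ 0.   ,  0.001, -0.001]))
```

View pics/s2.png

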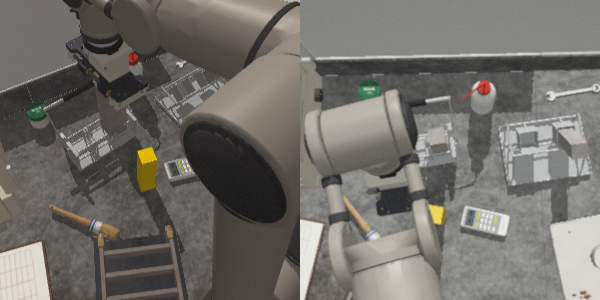

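The scene view shows the prism hanging upright under the gripper at full-frame pixel (295,210). The top view is blocked by the arm. I'll measure how the prism sits in the hand.

```bash
cat >> h.py <<'E'
def inhand(d,m,ztop=None):
    o=bot.get_obs(); T=np.array(o['tool_pos']); R=Ro.from_euler('xyz',o['tcp_rot']).as_matrix()
    X=cloud(m,d).reshape(-1,3); q=(X-T)@R
    M=(abs(q[:,0])<45)&(abs(q[:,1])<45)&(q[:,2]>8)&(q[:,2]<130); q=q[M]
    print('n',len(q),'zmax',np.percentile(q[:,2],[50,98,100]).round(1))
    for lo in range(8,110,20):
        s=q[(q[:,2]>=lo)&(q[:,2]<lo+20)]
        if len(s)>10: print(lo,len(s),'x',np.percentile(s[:,0],[3,50,97]).round(1),'y',np.percentile(s[:,1],[3,50,97]).round(1))
    return q
E
python3 - <<'E'
from h import *
z=np.load('s2.npz'); q=inhand(z['d'],bot.camera_model('scene'))
m=bot.camera_model('scene');print(-np.array(m['R']).T@np.array(m['t']))
E
```

```text
n 497 zmax [ 55.2 104.4 108.8]
8 96 x [-16.6  14.4  20.2] y [-19.  -17.2  17.4]
28 110 x [-17.9   9.4  19.6] y [-19.3 -17.3  17. ]
48 106 x [-18.1   8.8  19.1] y [-19.  -17.3  15.9]
68 99 x [-20.    9.   18.4] y [-18.6 -17.2  18.2]
88 85 x [-19.1  10.2  18.2] y [-18.6 -16.7  17.6]
[-53.41760635 394.73106061 997.64147254]
```

Emit:
{"method": "send_rows", "body": {
  "rows": [
    {"x": 0.02,"y": 0.04,"z": 0,"ax": 0,"ay": 0,"az": 0,"jaw": -1},
    {"x": 0.06,"y": 0.1,"z": 0.03,"ax": 0,"ay": 0,"az": 0,"jaw": -1},
    {"x": 0.11,"y": 0.18,"z": 0.08,"ax": 0,"ay": 0,"az": 0,"jaw": -1},
    {"x": 0.16,"y": 0.27,"z": 0.15,"ax": 0,"ay": 0,"az": 0,"jaw": -1},
    {"x": 0.21,"y": 0.36,"z": 0.23,"ax": 0,"ay": 0,"az": 0,"jaw": -1},
    {"x": 0.25,"y": 0.42,"z": 0.32,"ax": 0,"ay": 0,"az": 0,"jaw": -1},
    {"x": 0.27,"y": 0.45,"z": 0.4,"ax": 0,"ay": 0,"az": 0,"jaw": -1},
    {"x": 0.27,"y": 0.454,"z": 0.47,"ax": 0,"ay": 0,"az": 0,"jaw": -1},
    {"x": 0.27,"y": 0.454,"z": 0.5,"ax": 0,"ay": 0,"az": 0,"jaw": -1},
    {"x": 0.27,"y": 0.454,"z": 0.5,"ax": 0,"ay": 0,"az": 0,"jaw": -1}
  ]
}}

```text
time: 10.25
tool_pos: [522.2, 256.3, 210.4]
tcp_rot: [3.142, 0.0, 1.717]
contact_force: [0.3, -0.4, -6.0]
grip_width: 39.8
finger_force: 30.0
```

Run:
```python
from h import *
o=bot.get_obs();print(o['tool_pos'],o['tcp_rot'],o['contact_force'])
p,d,m=cap('scene'); q,e,m2=cap('top')
q0=inhand(d,m)
cv2.imwrite('pics/s3.png',np.hstack([cv2.resize(p[150:310,200:340,::-1],None,fx=3,fy=3),cv2.resize(q[120:240,190:330,::-1],(420,480))[:480,:370]]))
psi=np.radians(8.4); print(rows_to([522.6,255.8,116],tooldown(psi+np.pi/2)))
```

```text
[522.20500017 256.27145506 210.3616757 ] [3.14158040e+00 3.82291977e-04 1.71738382e+00] [ 0.27189039 -0.37852122 -5.96158206]
n 556 zmax [ 77.9 127.2 129.9]
8 74 x [-18.3   7.5  18.9] y [-20.1 -18.2  13.9]
28 90 x [-19.7   4.8  18.1] y [-20.3 -17.8  14.7]
48 74 x [-20.8   4.6  17.6] y [-20.1 -18.2  12.1]
68 79 x [-20.8   3.7  17.2] y [-19.8 -17.8  17.4]
88 83 x [-20.7   8.3  41.4] y [-19.9 -17.3  41. ]
108 146 x [24.8 31.8 41.3] y [-41.1   1.9  39.4]
(array([-0.003, -0.002,  0.476]), array([0.002, 0.   , 0.   ]))
```

View pics/s3.png

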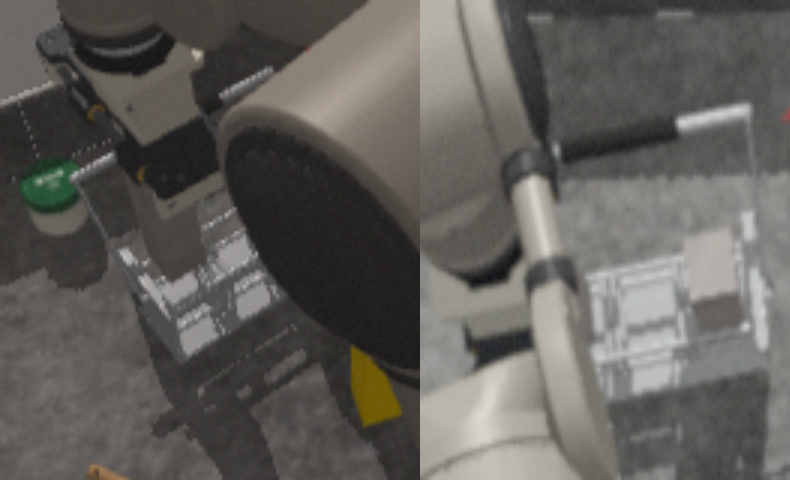

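Emit:
{"method": "send_rows", "body": {
  "rows": [
    {"x": 0.005,"y": 0,"z": 0.04,"ax": 0,"ay": 0,"az": 0,"jaw": -1},
    {"x": 0.005,"y": 0,"z": 0.1,"ax": 0,"ay": 0,"az": 0,"jaw": -1},
    {"x": 0.005,"y": 0,"z": 0.16,"ax": 0,"ay": 0,"az": 0,"jaw": -1},
    {"x": 0.005,"y": 0,"z": 0.22,"ax": 0,"ay": 0,"az": 0,"jaw": -1},
    {"x": 0.005,"y": 0,"z": 0.28,"ax": 0,"ay": 0,"az": 0,"jaw": -1},
    {"x": 0.005,"y": 0,"z": 0.34,"ax": 0,"ay": 0,"az": 0,"jaw": -1},
    {"x": 0.005,"y": 0,"z": 0.39,"ax": 0,"ay": 0,"az": 0,"jaw": -1},
    {"x": 0.005,"y": 0,"z": 0.43,"ax": 0,"ay": 0,"az": 0,"jaw": -1},
    {"x": 0.005,"y": 0,"z": 0.45,"ax": 0,"ay": 0,"az": 0,"jaw": -1},
    {"x": 0.005,"y": 0,"z": 0.45,"ax": 0,"ay": 0,"az": 0,"jaw": -1}
  ]
}}

```text
time: 11.6
tool_pos: [522.4, 257.5, 120.2]
tcp_rot: [3.141, 0.0, 1.718]
contact_force: [0.2, -0.4, -5.2]
grip_width: 39.5
finger_force: 30.0
```

Going down freely. I'll take the last few mm slowly until it touches.

Emit:
{"method": "send_rows", "body": {
  "rows": [
    {"x": 0,"y": 0,"z": 0.003,"ax": 0,"ay": 0,"az": 0,"jaw": -1},
    {"x": 0,"y": 0,"z": 0.006,"ax": 0,"ay": 0,"az": 0,"jaw": -1},
    {"x": 0,"y": 0,"z": 0.009,"ax": 0,"ay": 0,"az": 0,"jaw": -1},
    {"x": 0,"y": 0,"z": 0.012,"ax": 0,"ay": 0,"az": 0,"jaw": -1},
    {"x": 0,"y": 0,"z": 0.015,"ax": 0,"ay": 0,"az": 0,"jaw": -1},
    {"x": 0,"y": 0,"z": 0.018,"ax": 0,"ay": 0,"az": 0,"jaw": -1},
    {"x": 0,"y": 0,"z": 0.02,"ax": 0,"ay": 0,"az": 0,"jaw": -1},
    {"x": 0,"y": 0,"z": 0.02,"ax": 0,"ay": 0,"az": 0,"jaw": -1},
    {"x": 0,"y": 0,"z": 0.02,"ax": 0,"ay": 0,"az": 0,"jaw": -1},
    {"x": 0,"y": 0,"z": 0.02,"ax": 0,"ay": 0,"az": 0,"jaw": -1}
  ]
}}

```text
time: 12.85
tool_pos: [522.6, 257.6, 118.0]
tcp_rot: [3.14, 0.0, 1.718]
contact_force: [-2.8, -1.8, 8.0]
grip_width: 40.0
finger_force: 30.0
```

Emit:
{"method": "send_rows", "body": {
  "rows": [
    {"x": 0,"y": 0,"z": -0.01,"ax": 0,"ay": 0,"az": 0,"jaw": 0.3},
    {"x": 0,"y": 0,"z": -0.01,"ax": 0,"ay": 0,"az": 0,"jaw": 0.3},
    {"x": 0,"y": 0,"z": -0.01,"ax": 0,"ay": 0,"az": 0,"jaw": 0.3},
    {"x": 0,"y": 0,"z": -0.01,"ax": 0,"ay": 0,"az": 0,"jaw": 0.3},
    {"x": 0,"y": 0,"z": -0.01,"ax": 0,"ay": 0,"az": 0,"jaw": 0.3},
    {"x": 0,"y": 0,"z": -0.05,"ax": 0,"ay": 0,"az": 0,"jaw": 0.3},
    {"x": 0,"y": 0,"z": -0.15,"ax": 0,"ay": 0,"az": 0,"jaw": 0.3},
    {"x": 0,"y": 0,"z": -0.3,"ax": 0,"ay": 0,"az": 0,"jaw": 0.3},
    {"x": 0,"y": 0,"z": -0.45,"ax": 0,"ay": 0,"az": 0,"jaw": 0.3},
    {"x": 0,"y": 0,"z": -0.6,"ax": 0,"ay": 0,"az": 0,"jaw": 0.3}
  ]
}}

```text
time: 14.1
tool_pos: [522.3, 257.5, 238.0]
tcp_rot: [3.141, 0.0, 1.718]
contact_force: [-0.8, -0.2, 0.1]
grip_width: 59.8
finger_force: 0.0
```

```bash
cat >> h.py <<'E'
def tops(d,m):
    X=cloud(m,d).reshape(-1,3); ps=np.radians(8.4); c,s=np.cos(ps),np.sin(ps)
    q=(X-[532,192.5,0])@np.array([[c,-s,0],[s,c,0],[0,0,1]])
    for y0 in(-64,0,64):
        M=(abs(q[:,0])<35)&(abs(q[:,1]-y0)<31)&(q[:,2]>155)&(q[:,2]<185)
        if M.sum()>20: print(y0,M.sum(),np.median(q[M],0).round(1),cv2.minAreaRect(q[M][:,:2].astype(np.float32)))
E
python3 - <<'E'
from h import *
p,d,m=cap('scene'); tops(d,m); q,e,m2=cap('top'); tops(e,m2)
psi=np.radians(8.4); P=np.array([522.6,257.6,236]);R=tooldown(psi+np.pi/2)
print(rows_to([430,100,300],tooldown(1.0)))
A=np.array([430,100,300.]); B=np.array([420,-80,290.])
print(rows_to(B,tooldown(PHI),A,tooldown(1.0)))
E=np.array([494.1,-214.7,175.]);R=rackrot();a=R.as_matrix()[:,2]
print(rows_to(E-40*a,R,B,tooldown(PHI)))
E
```

```text
64 256 [ -3.1  62.9 170.3] ((1.2623119354248047, 61.3648567199707), (41.440433502197266, 40.319705963134766), 0.28683924674987793)
-64 278 [ -1.6 -64.  168.8] ((-0.4055633544921875, -63.63841247558594), (40.16632843017578, 39.945526123046875), 0.1776292771100998)
64 57 [  0.4  46.9 168.8] ((-0.5875091552734375, 48.588661193847656), (8.773923873901367, 38.159568786621094), 89.88358306884766)
(array([-0.713, -0.578, -0.302]), array([ 0.007, -0.004,  0.685]))
(array([-0.784,  0.444,  0.05 ]), array([ 0.   , -0.   ,  0.837]))
(array([0.184, 0.714, 0.402]), array([0. , 0.5, 0. ]))
```

Emit:
{"method": "send_rows", "body": {
  "rows": [
    {"x": -0.03,"y": -0.02,"z": -0.05,"ax": 0,"ay": 0,"az": 0.03,"jaw": 0.5},
    {"x": -0.1,"y": -0.08,"z": -0.12,"ax": 0,"ay": 0,"az": 0.1,"jaw": 0.7},
    {"x": -0.2,"y": -0.16,"z": -0.2,"ax": 0,"ay": 0,"az": 0.2,"jaw": 1},
    {"x": -0.32,"y": -0.26,"z": -0.27,"ax": 0,"ay": 0,"az": 0.31,"jaw": 1},
    {"x": -0.44,"y": -0.36,"z": -0.3,"ax": 0,"ay": 0,"az": 0.42,"jaw": 1},
    {"x": -0.55,"y": -0.45,"z": -0.3,"ax": 0,"ay": 0,"az": 0.53,"jaw": 1},
    {"x": -0.65,"y": -0.53,"z": -0.3,"ax": 0,"ay": 0,"az": 0.62,"jaw": 1},
    {"x": -0.71,"y": -0.58,"z": -0.3,"ax": 0.007,"ay": -0.004,"az": 0.685,"jaw": 1},
    {"x": -0.713,"y": -0.578,"z": -0.302,"ax": 0.007,"ay": -0.004,"az": 0.685,"jaw": 1},
    {"x": -0.713,"y": -0.578,"z": -0.302,"ax": 0.007,"ay": -0.004,"az": 0.685,"jaw": 1}
  ]
}}

```text
time: 15.45
tool_pos: [428.9, 99.8, 296.5]
tcp_rot: [-3.136, 0.006, 1.001]
contact_force: [-0.4, 0.8, 0.2]
grip_width: 91.3
finger_force: 0.0
```

Emit:
{"method": "send_rows", "body": {
  "rows": [
    {"x": -0.04,"y": 0.02,"z": 0,"ax": 0,"ay": 0,"az": 0.05,"jaw": 1},
    {"x": -0.13,"y": 0.07,"z": 0,"ax": 0,"ay": 0,"az": 0.14,"jaw": 1},
    {"x": -0.24,"y": 0.14,"z": 0.01,"ax": 0,"ay": 0,"az": 0.26,"jaw": 1},
    {"x": -0.36,"y": 0.2,"z": 0.02,"ax": 0,"ay": 0,"az": 0.39,"jaw": 1},
    {"x": -0.48,"y": 0.27,"z": 0.03,"ax": 0,"ay": 0,"az": 0.52,"jaw": 1},
    {"x": -0.6,"y": 0.34,"z": 0.04,"ax": 0,"ay": 0,"az": 0.64,"jaw": 1},
    {"x": -0.7,"y": 0.4,"z": 0.05,"ax": 0,"ay": 0,"az": 0.75,"jaw": 1},
    {"x": -0.784,"y": 0.444,"z": 0.05,"ax": 0,"ay": 0,"az": 0.837,"jaw": 1},
    {"x": -0.784,"y": 0.444,"z": 0.05,"ax": 0,"ay": 0,"az": 0.837,"jaw": 1},
    {"x": -0.784,"y": 0.444,"z": 0.05,"ax": 0,"ay": 0,"az": 0.837,"jaw": 1}
  ]
}}

```text
time: 16.7
tool_pos: [418.8, -80.0, 287.2]
tcp_rot: [3.14, 0.008, 0.125]
contact_force: [0.8, -0.3, -0.1]
grip_width: 92.1
finger_force: 0.0
```

Emit:
{"method": "send_rows", "body": {
  "rows": [
    {"x": 0.01,"y": 0.04,"z": 0.02,"ax": 0,"ay": 0.03,"az": 0,"jaw": 1},
    {"x": 0.03,"y": 0.12,"z": 0.06,"ax": 0,"ay": 0.09,"az": 0,"jaw": 1},
    {"x": 0.06,"y": 0.22,"z": 0.1,"ax": 0,"ay": 0.16,"az": 0,"jaw": 1},
    {"x": 0.09,"y": 0.34,"z": 0.16,"ax": 0,"ay": 0.24,"az": 0,"jaw": 1},
    {"x": 0.12,"y": 0.46,"z": 0.22,"ax": 0,"ay": 0.32,"az": 0,"jaw": 1},
    {"x": 0.15,"y": 0.57,"z": 0.28,"ax": 0,"ay": 0.4,"az": 0,"jaw": 1},
    {"x": 0.17,"y": 0.66,"z": 0.34,"ax": 0,"ay": 0.46,"az": 0,"jaw": 1},
    {"x": 0.184,"y": 0.714,"z": 0.39,"ax": 0,"ay": 0.5,"az": 0,"jaw": 1},
    {"x": 0.184,"y": 0.714,"z": 0.402,"ax": 0,"ay": 0.5,"az": 0,"jaw": 1},
    {"x": 0.184,"y": 0.714,"z": 0.402,"ax": 0,"ay": 0.5,"az": 0,"jaw": 1}
  ]
}}

```text
time: 17.95
tool_pos: [472.6, -217.0, 207.1]
tcp_rot: [3.14, -0.515, 0.126]
contact_force: [0.5, -0.2, 1.0]
grip_width: 91.8
finger_force: 0.0
```

Run:
```python
from h import *
o=bot.get_obs();print(o['tool_pos'],o['tcp_rot'],o['contact_force'],o['time'])
p,d,m=cap('scene'); tops(d,m); q,e,m2=cap('top'); tops(e,m2)
cv2.imwrite('pics/s4.png',np.hstack([p[100:400,200:500,::-1],q[100:400,190:490,::-1]]))
E=np.array([494.1,-214.7,175.]);R=rackrot();a=R.as_matrix()[:,2]
print(rows_to(E+54*a,R))
```

```text
[ 472.58254667 -217.00991009  207.13129938] [ 3.13962409 -0.51519362  0.12603379] [ 0.47790009 -0.18969294  1.04446098] 17.95
-64 233 [ -3.1 -62.8 169.9] ((0.5229854583740234, -64.86172485351562), (40.456485748291016, 41.093017578125), 88.58064270019531)
64 255 [ -3.1  63.4 170.4] ((1.5122432708740234, 61.952903747558594), (40.49042892456055, 42.127586364746094), 89.65556335449219)
-64 276 [ -1.3 -63.9 168.6] ((-0.04569435119628906, -63.849143981933594), (40.53390884399414, 39.63822937011719), 0.8431307673454285)
64 292 [ -0.9  62.9 169. ] ((0.15508270263671875, 63.62941360473633), (40.44043731689453, 40.11597442626953), 0.8672466278076172)
(array([0.015, 0.   , 0.464]), array([0.002, 0.007, 0.002]))
```

View pics/s4.png

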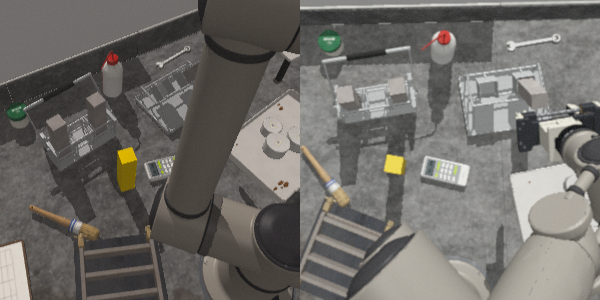

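Prism 1 stands in cell_3 (top crop (346,94)) with its top at the same height as prism 3. The gripper is lined up above prism 2.

Emit:
{"method": "send_rows", "body": {
  "rows": [
    {"x": 0.01,"y": 0,"z": 0.04,"ax": 0.002,"ay": 0.007,"az": 0.002,"jaw": 1},
    {"x": 0.015,"y": 0,"z": 0.1,"ax": 0.002,"ay": 0.007,"az": 0.002,"jaw": 1},
    {"x": 0.015,"y": 0,"z": 0.16,"ax": 0.002,"ay": 0.007,"az": 0.002,"jaw": 1},
    {"x": 0.015,"y": 0,"z": 0.23,"ax": 0.002,"ay": 0.007,"az": 0.002,"jaw": 1},
    {"x": 0.015,"y": 0,"z": 0.3,"ax": 0.002,"ay": 0.007,"az": 0.002,"jaw": 1},
    {"x": 0.015,"y": 0,"z": 0.37,"ax": 0.002,"ay": 0.007,"az": 0.002,"jaw": 1},
    {"x": 0.015,"y": 0,"z": 0.43,"ax": 0.002,"ay": 0.007,"az": 0.002,"jaw": 1},
    {"x": 0.015,"y": 0,"z": 0.455,"ax": 0.002,"ay": 0.007,"az": 0.002,"jaw": 1},
    {"x": 0.015,"y": 0,"z": 0.455,"ax": 0.002,"ay": 0.007,"az": 0.002,"jaw": 1},
    {"x": 0.015,"y": 0,"z": 0.455,"ax": 0.002,"ay": 0.007,"az": 0.002,"jaw": 1}
  ]
}}

```text
time: 19.3
tool_pos: [519.6, -212.2, 129.6]
tcp_rot: [-3.141, -0.524, 0.123]
contact_force: [-0.1, -0.5, -0.1]
grip_width: 92.1
finger_force: 0.0
```

Emit:
{"method": "send_rows", "body": {
  "rows": [
    {"x": 0,"y": 0,"z": 0,"ax": 0,"ay": 0,"az": 0,"jaw": -1},
    {"x": 0,"y": 0,"z": 0,"ax": 0,"ay": 0,"az": 0,"jaw": -1},
    {"x": 0,"y": 0,"z": 0,"ax": 0,"ay": 0,"az": 0,"jaw": -1},
    {"x": 0,"y": 0,"z": 0,"ax": 0,"ay": 0,"az": 0,"jaw": -1},
    {"x": 0,"y": 0,"z": 0,"ax": 0,"ay": 0,"az": 0,"jaw": -1},
    {"x": 0,"y": 0,"z": 0,"ax": 0,"ay": 0,"az": 0,"jaw": -1},
    {"x": 0,"y": 0,"z": 0,"ax": 0,"ay": 0,"az": 0,"jaw": -1},
    {"x": 0,"y": 0,"z": 0,"ax": 0,"ay": 0,"az": 0,"jaw": -1},
    {"x": 0,"y": 0,"z": 0,"ax": 0,"ay": 0,"az": 0,"jaw": -1},
    {"x": 0,"y": 0,"z": 0,"ax": 0,"ay": 0,"az": 0,"jaw": -1}
  ]
}}

```text
time: 20.55
tool_pos: [519.7, -212.4, 129.4]
tcp_rot: [-3.141, -0.523, 0.122]
contact_force: [0.4, -2.8, -0.9]
grip_width: 40.1
finger_force: 29.9
```

Emit:
{"method": "send_rows", "body": {
  "rows": [
    {"x": 0,"y": 0,"z": -0.03,"ax": 0,"ay": 0,"az": 0,"jaw": -1},
    {"x": 0,"y": 0,"z": -0.08,"ax": 0,"ay": 0,"az": 0,"jaw": -1},
    {"x": 0,"y": 0,"z": -0.15,"ax": 0,"ay": 0,"az": 0,"jaw": -1},
    {"x": 0,"y": 0,"z": -0.22,"ax": 0,"ay": 0,"az": 0,"jaw": -1},
    {"x": 0,"y": 0,"z": -0.3,"ax": 0,"ay": 0,"az": 0,"jaw": -1},
    {"x": 0,"y": 0,"z": -0.38,"ax": 0,"ay": 0,"az": 0,"jaw": -1},
    {"x": 0,"y": 0,"z": -0.46,"ax": 0,"ay": 0,"az": 0,"jaw": -1},
    {"x": 0,"y": 0,"z": -0.54,"ax": 0,"ay": 0,"az": 0,"jaw": -1},
    {"x": 0,"y": 0,"z": -0.6,"ax": 0,"ay": 0,"az": 0,"jaw": -1},
    {"x": 0,"y": 0,"z": -0.6,"ax": 0,"ay": 0,"az": 0,"jaw": -1}
  ]
}}

```text
time: 21.8
tool_pos: [459.5, -219.6, 233.7]
tcp_rot: [-3.141, -0.523, 0.122]
contact_force: [-0.3, 0.5, -5.7]
grip_width: 40.3
finger_force: 29.9
```

Run:
```python
from h import *
psi=np.radians(8.4)
a=np.array([435.,-80,310]);b=np.array([440.,90,310])
print(rows_to(a,tooldown(.7)))
print(rows_to(b,tooldown(psi+np.pi/2),a,tooldown(.7)))
print(rows_to([440,192.5,310],tooldown(psi+np.pi/2),b,tooldown(psi+np.pi/2)))
```

```text
(array([ 0.159, -0.708, -0.349]), array([ 0.144, -0.486, -0.539]))
(array([ 0.567, -0.634, -0.   ]), array([ 0.   ,  0.   , -0.972]))
(array([0.507, 0.075, 0.   ]), array([0., 0., 0.]))
```

Emit:
{"method": "send_rows", "body": {
  "rows": [
    {"x": 0.01,"y": -0.03,"z": -0.08,"ax": 0.01,"ay": -0.02,"az": -0.02,"jaw": -1},
    {"x": 0.03,"y": -0.08,"z": -0.18,"ax": 0.02,"ay": -0.06,"az": -0.07,"jaw": -1},
    {"x": 0.05,"y": -0.15,"z": -0.27,"ax": 0.03,"ay": -0.11,"az": -0.12,"jaw": -1},
    {"x": 0.07,"y": -0.25,"z": -0.34,"ax": 0.05,"ay": -0.17,"az": -0.19,"jaw": -1},
    {"x": 0.09,"y": -0.36,"z": -0.35,"ax": 0.07,"ay": -0.24,"az": -0.27,"jaw": -1},
    {"x": 0.11,"y": -0.47,"z": -0.35,"ax": 0.09,"ay": -0.31,"az": -0.34,"jaw": -1},
    {"x": 0.13,"y": -0.57,"z": -0.35,"ax": 0.11,"ay": -0.38,"az": -0.42,"jaw": -1},
    {"x": 0.15,"y": -0.65,"z": -0.35,"ax": 0.13,"ay": -0.44,"az": -0.49,"jaw": -1},
    {"x": 0.159,"y": -0.708,"z": -0.349,"ax": 0.144,"ay": -0.486,"az": -0.539,"jaw": -1},
    {"x": 0.159,"y": -0.708,"z": -0.349,"ax": 0.144,"ay": -0.486,"az": -0.539,"jaw": -1}
  ]
}}

```text
time: 23.05
tool_pos: [435.9, -78.6, 308.8]
tcp_rot: [-3.139, -0.0, 0.703]
contact_force: [-0.5, -0.2, -5.2]
grip_width: 39.7
finger_force: 29.9
```

Emit:
{"method": "send_rows", "body": {
  "rows": [
    {"x": 0.03,"y": -0.03,"z": 0,"ax": 0,"ay": 0,"az": -0.05,"jaw": -1},
    {"x": 0.09,"y": -0.1,"z": 0,"ax": 0,"ay": 0,"az": -0.15,"jaw": -1},
    {"x": 0.16,"y": -0.18,"z": 0,"ax": 0,"ay": 0,"az": -0.28,"jaw": -1},
    {"x": 0.24,"y": -0.27,"z": 0,"ax": 0,"ay": 0,"az": -0.41,"jaw": -1},
    {"x": 0.32,"y": -0.36,"z": 0,"ax": 0,"ay": 0,"az": -0.55,"jaw": -1},
    {"x": 0.4,"y": -0.45,"z": 0,"ax": 0,"ay": 0,"az": -0.69,"jaw": -1},
    {"x": 0.48,"y": -0.53,"z": 0,"ax": 0,"ay": 0,"az": -0.82,"jaw": -1},
    {"x": 0.54,"y": -0.6,"z": 0,"ax": 0,"ay": 0,"az": -0.92,"jaw": -1},
    {"x": 0.567,"y": -0.634,"z": 0,"ax": 0,"ay": 0,"az": -0.972,"jaw": -1},
    {"x": 0.567,"y": -0.634,"z": 0,"ax": 0,"ay": 0,"az": -0.972,"jaw": -1}
  ]
}}

```text
time: 24.3
tool_pos: [440.1, 90.0, 309.7]
tcp_rot: [-3.141, -0.001, 1.719]
contact_force: [0.4, -0.8, -5.6]
grip_width: 40.0
finger_force: 29.9
```

Emit:
{"method": "send_rows", "body": {
  "rows": [
    {"x": 0.03,"y": 0,"z": 0,"ax": 0,"ay": 0,"az": 0,"jaw": -1},
    {"x": 0.08,"y": 0.01,"z": 0,"ax": 0,"ay": 0,"az": 0,"jaw": -1},
    {"x": 0.15,"y": 0.02,"z": 0,"ax": 0,"ay": 0,"az": 0,"jaw": -1},
    {"x": 0.23,"y": 0.03,"z": 0,"ax": 0,"ay": 0,"az": 0,"jaw": -1},
    {"x": 0.31,"y": 0.04,"z": 0,"ax": 0,"ay": 0,"az": 0,"jaw": -1},
    {"x": 0.39,"y": 0.05,"z": 0,"ax": 0,"ay": 0,"az": 0,"jaw": -1},
    {"x": 0.45,"y": 0.06,"z": 0,"ax": 0,"ay": 0,"az": 0,"jaw": -1},
    {"x": 0.49,"y": 0.07,"z": 0,"ax": 0,"ay": 0,"az": 0,"jaw": -1},
    {"x": 0.507,"y": 0.075,"z": 0,"ax": 0,"ay": 0,"az": 0,"jaw": -1},
    {"x": 0.507,"y": 0.075,"z": 0,"ax": 0,"ay": 0,"az": 0,"jaw": -1}
  ]
}}

```text
time: 25.55
tool_pos: [440.3, 192.5, 309.7]
tcp_rot: [-3.141, -0.0, 1.719]
contact_force: [-0.5, -0.4, -5.7]
grip_width: 40.0
finger_force: 29.9
```

Run:
```python
from h import *
o=bot.get_obs();print(o['tool_pos'],o['tcp_rot'],o['contact_force'],o['time'])
p,d,m=cap('scene'); q=inhand(d,m); tops(d,m); print('-')
psi=np.radians(8.4)
print(rows_to([532,192.5,210],tooldown(psi+np.pi/2)))
```

```text
[440.25337935 192.53696084 309.73111728] [-3.14091929e+00 -4.34756544e-04  1.71864951e+00] [-0.5065489  -0.44970557 -5.6997347 ] 25.55
n 503 zmax [ 55.6 104.3 107.5]
8 101 x [-14.8  16.6  21.6] y [-19.1 -16.9  17.2]
28 111 x [-16.6  10.3  21.2] y [-18.7 -16.9  17.4]
48 105 x [-17.9  11.1  20.7] y [-18.4 -16.9  18.2]
68 100 x [-16.6   9.3  20.4] y [-18.3 -16.6  17.4]
88 86 x [-17.2  12.8  19.9] y [-18.2 -16.4  20. ]
64 254 [ -2.7  63.7 170.1] ((2.587329864501953, 62.34654235839844), (42.610389709472656, 40.3101921081543), 1.0419398546218872)
-
(array([-0.067,  0.454,  0.498]), array([-0.001, -0.   ,  0.001]))
```

Emit:
{"method": "send_rows", "body": {
  "rows": [
    {"x": -0.005,"y": 0.04,"z": 0,"ax": 0,"ay": 0,"az": 0,"jaw": -1},
    {"x": -0.02,"y": 0.1,"z": 0.03,"ax": 0,"ay": 0,"az": 0,"jaw": -1},
    {"x": -0.03,"y": 0.18,"z": 0.08,"ax": 0,"ay": 0,"az": 0,"jaw": -1},
    {"x": -0.045,"y": 0.27,"z": 0.15,"ax": 0,"ay": 0,"az": 0,"jaw": -1},
    {"x": -0.06,"y": 0.36,"z": 0.23,"ax": 0,"ay": 0,"az": 0,"jaw": -1},
    {"x": -0.07,"y": 0.42,"z": 0.32,"ax": 0,"ay": 0,"az": 0,"jaw": -1},
    {"x": -0.072,"y": 0.45,"z": 0.4,"ax": 0,"ay": 0,"az": 0,"jaw": -1},
    {"x": -0.072,"y": 0.454,"z": 0.47,"ax": 0,"ay": 0,"az": 0,"jaw": -1},
    {"x": -0.072,"y": 0.454,"z": 0.5,"ax": 0,"ay": 0,"az": 0,"jaw": -1},
    {"x": -0.072,"y": 0.454,"z": 0.5,"ax": 0,"ay": 0,"az": 0,"jaw": -1}
  ]
}}

```text
time: 26.85
tool_pos: [531.7, 191.9, 209.7]
tcp_rot: [-3.141, -0.001, 1.719]
contact_force: [-0.0, -0.0, -5.0]
grip_width: 39.7
finger_force: 29.9
```

Emit:
{"method": "send_rows", "body": {
  "rows": [
    {"x": 0,"y": 0,"z": 0.04,"ax": 0,"ay": 0,"az": 0,"jaw": -1},
    {"x": 0,"y": 0,"z": 0.1,"ax": 0,"ay": 0,"az": 0,"jaw": -1},
    {"x": 0,"y": 0,"z": 0.16,"ax": 0,"ay": 0,"az": 0,"jaw": -1},
    {"x": 0,"y": 0,"z": 0.22,"ax": 0,"ay": 0,"az": 0,"jaw": -1},
    {"x": 0,"y": 0,"z": 0.28,"ax": 0,"ay": 0,"az": 0,"jaw": -1},
    {"x": 0,"y": 0,"z": 0.34,"ax": 0,"ay": 0,"az": 0,"jaw": -1},
    {"x": 0,"y": 0,"z": 0.39,"ax": 0,"ay": 0,"az": 0,"jaw": -1},
    {"x": 0,"y": 0,"z": 0.42,"ax": 0,"ay": 0,"az": 0,"jaw": -1},
    {"x": 0,"y": 0,"z": 0.44,"ax": 0,"ay": 0,"az": 0,"jaw": -1},
    {"x": 0,"y": 0,"z": 0.44,"ax": 0,"ay": 0,"az": 0,"jaw": -1}
  ]
}}

```text
time: 28.1
tool_pos: [532.0, 191.8, 121.7]
tcp_rot: [-3.141, -0.001, 1.719]
contact_force: [-0.3, 0.1, -4.4]
grip_width: 39.8
finger_force: 29.9
```

Emit:
{"method": "send_rows", "body": {
  "rows": [
    {"x": 0,"y": 0,"z": 0.003,"ax": 0,"ay": 0,"az": 0,"jaw": -1},
    {"x": 0,"y": 0,"z": 0.006,"ax": 0,"ay": 0,"az": 0,"jaw": -1},
    {"x": 0,"y": 0,"z": 0.009,"ax": 0,"ay": 0,"az": 0,"jaw": -1},
    {"x": 0,"y": 0,"z": 0.012,"ax": 0,"ay": 0,"az": 0,"jaw": -1},
    {"x": 0,"y": 0,"z": 0.015,"ax": 0,"ay": 0,"az": 0,"jaw": -1},
    {"x": 0,"y": 0,"z": 0.018,"ax": 0,"ay": 0,"az": 0,"jaw": -1},
    {"x": 0,"y": 0,"z": 0.02,"ax": 0,"ay": 0,"az": 0,"jaw": -1},
    {"x": 0,"y": 0,"z": 0.02,"ax": 0,"ay": 0,"az": 0,"jaw": -1},
    {"x": 0,"y": 0,"z": 0.02,"ax": 0,"ay": 0,"az": 0,"jaw": -1},
    {"x": 0,"y": 0,"z": 0.02,"ax": 0,"ay": 0,"az": 0,"jaw": -1}
  ]
}}

```text
time: 29.35
tool_pos: [532.2, 191.8, 118.3]
tcp_rot: [3.141, -0.001, 1.719]
contact_force: [-1.6, -1.5, 4.6]
grip_width: 39.7
finger_force: 29.9
```

Emit:
{"method": "send_rows", "body": {
  "rows": [
    {"x": 0,"y": 0,"z": 0,"ax": 0,"ay": 0,"az": 0,"jaw": 0.3},
    {"x": 0,"y": 0,"z": 0,"ax": 0,"ay": 0,"az": 0,"jaw": 0.3},
    {"x": 0,"y": 0,"z": 0,"ax": 0,"ay": 0,"az": 0,"jaw": 0.3},
    {"x": 0,"y": 0,"z": 0,"ax": 0,"ay": 0,"az": 0,"jaw": 0.3},
    {"x": 0,"y": 0,"z": 0,"ax": 0,"ay": 0,"az": 0,"jaw": 0.3},
    {"x": 0,"y": 0,"z": -0.05,"ax": 0,"ay": 0,"az": 0,"jaw": 0.3},
    {"x": 0,"y": 0,"z": -0.15,"ax": 0,"ay": 0,"az": 0,"jaw": 0.3},
    {"x": 0,"y": 0,"z": -0.3,"ax": 0,"ay": 0,"az": 0,"jaw": 0.3},
    {"x": 0,"y": 0,"z": -0.45,"ax": 0,"ay": 0,"az": 0,"jaw": 0.3},
    {"x": 0,"y": 0,"z": -0.6,"ax": 0,"ay": 0,"az": 0,"jaw": 0.3}
  ]
}}

```text
time: 30.6
tool_pos: [532.1, 191.8, 239.6]
tcp_rot: [3.141, -0.001, 1.719]
contact_force: [1.3, 0.2, -0.1]
grip_width: 59.6
finger_force: 0.0
```

Emit:
{"method": "send_rows", "body": {
  "rows": [
    {"x": 0,"y": -0.02,"z": -0.05,"ax": 0,"ay": 0,"az": 0,"jaw": 0},
    {"x": 0,"y": -0.08,"z": -0.1,"ax": 0,"ay": 0,"az": 0,"jaw": 0},
    {"x": 0,"y": -0.18,"z": -0.15,"ax": 0,"ay": 0,"az": 0,"jaw": 0},
    {"x": 0,"y": -0.3,"z": -0.2,"ax": 0,"ay": 0,"az": 0,"jaw": 0},
    {"x": 0,"y": -0.4,"z": -0.25,"ax": 0,"ay": 0,"az": 0,"jaw": 0},
    {"x": 0,"y": -0.5,"z": -0.3,"ax": 0,"ay": 0,"az": 0,"jaw": 0},
    {"x": 0,"y": -0.6,"z": -0.3,"ax": 0,"ay": 0,"az": 0,"jaw": 0},
    {"x": 0,"y": -0.7,"z": -0.3,"ax": 0,"ay": 0,"az": 0,"jaw": 0},
    {"x": 0,"y": -0.75,"z": -0.3,"ax": 0,"ay": 0,"az": 0,"jaw": 0},
    {"x": 0,"y": -0.75,"z": -0.3,"ax": 0,"ay": 0,"az": 0,"jaw": 0}
  ]
}}

```text
time: 31.85
tool_pos: [383.2, 169.6, 297.8]
tcp_rot: [-3.141, -0.001, 1.719]
contact_force: [0.3, 0.0, 1.1]
grip_width: 46.1
finger_force: 0.0
```

Run:
```python
from h import *
o=bot.get_obs();print(o['tool_pos'],o['tcp_rot'],o['contact_force'],o['time'],o['grip_width'])
p,d,m=cap('scene'); q,e,m2=cap('top'); tops(d,m); print('-'); tops(e,m2)
cv2.imwrite('pics/s5.png',np.hstack([cv2.resize(p[150:300,190:340,::-1],(400,400)),cv2.resize(q[110:260,190:340,::-1],(400,400))]))
ps=np.radians(8.4);c,s=np.cos(ps),np.sin(ps)
for n,pp,dd,mm in(('scene',p,d,m),('top',q,e,m2)):
    X=cloud(mm,dd); Q=(X-[532,192.5,0])@np.array([[c,-s,0],[s,c,0],[0,0,1]])
    v=pp.max(2)
    M=(v<50)&(Q[:,:,0]>60)&(Q[:,:,0]<130)&(abs(Q[:,:,1])<70)&(Q[:,:,2]>130)&(Q[:,:,2]<185)
    if M.sum()>5: print(n,M.sum(),np.median(Q[M],0).round(1),np.percentile(Q[M],[3,97],0).round(1))
```

```text
[383.18503184 169.5636591  297.76820095] [-3.14107207e+00 -6.24641865e-04  1.71881920e+00] [0.34788417 0.0220621  1.1343276 ] 31.85 46.12936881674379
-64 89 [  3.9 -49.5 170.1] ((0.9225826263427734, -52.55419921875), (19.929880142211914, 40.8191032409668), 78.17951202392578)
0 244 [ -2.1   0.8 170.1] ((2.4169750213623047, -0.6576709747314453), (41.887123107910156, 40.4971809387207), 0.8322765827178955)
64 255 [ -2.7  63.8 170.6] ((1.3336315155029297, 62.32289123535156), (42.209808349609375, 40.157508850097656), 0.5692522525787354)
-
-64 274 [ -1.4 -63.8 168.9] ((-0.0888824462890625, -63.76494598388672), (40.92151641845703, 39.816810607910156), 0.14252910017967224)
0 61 [ 16.4  -4.  168.8] ((10.257552146911621, -0.40140724182128906), (40.5076904296875, 24.00782585144043), 83.92447662353516)
64 108 [ 12.5  63.2 169. ] ((12.662824630737305, 63.402374267578125), (16.255964279174805, 40.27748489379883), 3.337082624435425)
scene 186 [ 91.3  -2.5 165. ] [[ 87.3 -48.5 155.7]
 [ 99.3  44.3 168.6]]
top 120 [ 89.6  -0.9 163.3] [[ 86.8 -44.8 158. ]
 [ 93.6  43.7 167.7]]
```

View pics/s5.png

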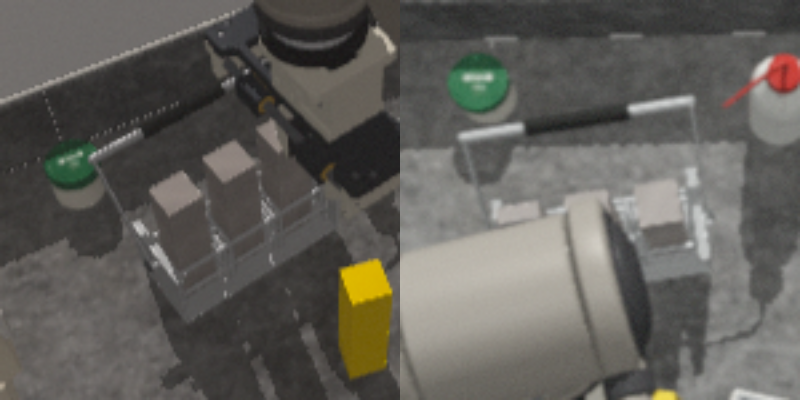

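All three prisms stand with tops at 170 mm. The sleeve is at crate (93, 0), z about 158, so the bar is still folded back at about 0.85 rad.

```bash
cat >> h.py <<'E'
PS=np.radians(8.4)
def cw(x,y,z): return np.array([532+x*np.cos(PS)-y*np.sin(PS),192.5+x*np.sin(PS)+y*np.cos(PS),z])
E
python3 - <<'E'
from h import *
R=tooldown(PS+np.pi/2)
A=cw(10,0,280);B=cw(93,0,200);C=cw(93,0,149)
print(rows_to(A,R),rows_to(B,R,A,R))
E
```

```text
(array([0.004, 0.799, 0.088]), array([-0.   , -0.001,  0.001])) (array([0.   , 0.415, 0.4  ]), array([0., 0., 0.]))
```

Emit:
{"method": "send_rows", "body": {
  "rows": [
    {"x": 0,"y": 0.05,"z": 0,"ax": 0,"ay": 0,"az": 0,"jaw": -0.1},
    {"x": 0,"y": 0.15,"z": 0.02,"ax": 0,"ay": 0,"az": 0,"jaw": -0.1},
    {"x": 0,"y": 0.28,"z": 0.04,"ax": 0,"ay": 0,"az": 0,"jaw": -0.1},
    {"x": 0,"y": 0.42,"z": 0.06,"ax": 0,"ay": 0,"az": 0,"jaw": -0.1},
    {"x": 0,"y": 0.56,"z": 0.08,"ax": 0,"ay": 0,"az": 0,"jaw": -0.1},
    {"x": 0,"y": 0.68,"z": 0.088,"ax": 0,"ay": 0,"az": 0,"jaw": -0.1},
    {"x": 0.004,"y": 0.76,"z": 0.088,"ax": 0,"ay": 0,"az": 0,"jaw": -0.1},
    {"x": 0.004,"y": 0.799,"z": 0.088,"ax": 0,"ay": 0,"az": 0,"jaw": -0.1},
    {"x": 0.004,"y": 0.799,"z": 0.088,"ax": 0,"ay": 0,"az": 0,"jaw": -0.1},
    {"x": 0.004,"y": 0.799,"z": 0.088,"ax": 0,"ay": 0,"az": 0,"jaw": -0.1}
  ]
}}

```text
time: 33.2
tool_pos: [541.4, 194.0, 280.2]
tcp_rot: [-3.141, -0.001, 1.719]
contact_force: [-0.6, 0.0, -0.1]
grip_width: 41.4
finger_force: 0.0
```

Emit:
{"method": "send_rows", "body": {
  "rows": [
    {"x": 0,"y": 0.05,"z": 0,"ax": 0,"ay": 0,"az": 0,"jaw": -0.1},
    {"x": 0,"y": 0.15,"z": 0.02,"ax": 0,"ay": 0,"az": 0,"jaw": -0.1},
    {"x": 0,"y": 0.26,"z": 0.08,"ax": 0,"ay": 0,"az": 0,"jaw": -0.1},
    {"x": 0,"y": 0.36,"z": 0.18,"ax": 0,"ay": 0,"az": 0,"jaw": -0.1},
    {"x": 0,"y": 0.415,"z": 0.28,"ax": 0,"ay": 0,"az": 0,"jaw": -0.1},
    {"x": 0,"y": 0.415,"z": 0.36,"ax": 0,"ay": 0,"az": 0,"jaw": -0.1},
    {"x": 0,"y": 0.415,"z": 0.4,"ax": 0,"ay": 0,"az": 0,"jaw": -0.1},
    {"x": 0,"y": 0.415,"z": 0.4,"ax": 0,"ay": 0,"az": 0,"jaw": -0.1},
    {"x": 0,"y": 0.415,"z": 0.4,"ax": 0,"ay": 0,"az": 0,"jaw": -0.1},
    {"x": 0,"y": 0.415,"z": 0.4,"ax": 0,"ay": 0,"az": 0,"jaw": -0.1}
  ]
}}

```text
time: 34.45
tool_pos: [624.0, 206.3, 201.1]
tcp_rot: [3.14, -0.001, 1.719]
contact_force: [0.6, 0.3, -1.0]
grip_width: 40.8
finger_force: 0.0
```

Run:
```python
from h import *
o=bot.get_obs();print(o['tool_pos'],o['tcp_rot'],o['contact_force'],o['time'],o['grip_width'])
p,d,m=cap('scene'); cv2.imwrite('pics/s6.png',cv2.resize(p[100:280,190:370,::-1],(540,540)))
R=tooldown(PS+np.pi/2); C=cw(93,0,148); print(rows_to(C,R))
for t in (.85,.75,.6,.45,.3,.15,0): print(t, rows_to(cw(125*np.sin(t)-3,0,65+125*np.cos(t)),R,C,R)[0])
```

```text
[623.96623403 206.3415765  201.12504609] [ 3.14040130e+00 -7.42031658e-04  1.71873220e+00] [ 0.63110653  0.30457166 -1.0481169 ] 34.45 40.83454858374577
(array([-0.001, -0.   ,  0.265]), array([ 0.001, -0.001,  0.001]))
0.85 [-0.    -0.01   0.003]
0.75 [-0.    -0.054 -0.042]
0.6 [-0.    -0.127 -0.101]
0.45 [-0.    -0.208 -0.148]
0.3 [-0.    -0.295 -0.182]
0.15 [-0.    -0.387 -0.203]
0 [-0.   -0.48 -0.21]
```

View pics/s6.png

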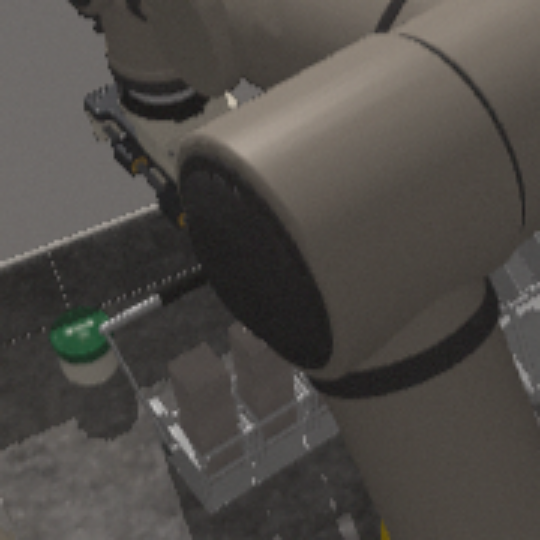

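The arm hides the grip point from the scene camera, with only the sleeve's left part visible at (185,280). The measured sleeve position is good to about 3 mm against a gap of ±12 mm, so I descend.

Emit:
{"method": "send_rows", "body": {
  "rows": [
    {"x": 0,"y": 0,"z": 0.03,"ax": 0,"ay": 0,"az": 0,"jaw": -0.1},
    {"x": 0,"y": 0,"z": 0.08,"ax": 0,"ay": 0,"az": 0,"jaw": -0.1},
    {"x": 0,"y": 0,"z": 0.13,"ax": 0,"ay": 0,"az": 0,"jaw": -0.1},
    {"x": 0,"y": 0,"z": 0.18,"ax": 0,"ay": 0,"az": 0,"jaw": -0.1},
    {"x": 0,"y": 0,"z": 0.23,"ax": 0,"ay": 0,"az": 0,"jaw": -0.1},
    {"x": 0,"y": 0,"z": 0.265,"ax": 0,"ay": 0,"az": 0,"jaw": -0.2},
    {"x": 0,"y": 0,"z": 0.265,"ax": 0,"ay": 0,"az": 0,"jaw": -0.5},
    {"x": 0,"y": 0,"z": 0.265,"ax": 0,"ay": 0,"az": 0,"jaw": -0.5},
    {"x": 0,"y": 0,"z": 0.265,"ax": 0,"ay": 0,"az": 0,"jaw": -0.5},
    {"x": 0,"y": 0,"z": 0.265,"ax": 0,"ay": 0,"az": 0,"jaw": -0.5}
  ]
}}

```text
time: 35.75
tool_pos: [623.9, 206.3, 147.5]
tcp_rot: [3.141, -0.001, 1.719]
contact_force: [-0.1, 0.1, -0.4]
grip_width: 23.3
finger_force: 0.0
```

Emit:
{"method": "send_rows", "body": {
  "rows": [
    {"x": 0,"y": -0.01,"z": 0,"ax": 0,"ay": 0,"az": 0,"jaw": -0.5},
    {"x": 0,"y": -0.03,"z": -0.02,"ax": 0,"ay": 0,"az": 0,"jaw": -0.5},
    {"x": 0,"y": -0.054,"z": -0.042,"ax": 0,"ay": 0,"az": 0,"jaw": -0.5},
    {"x": 0,"y": -0.08,"z": -0.064,"ax": 0,"ay": 0,"az": 0,"jaw": -0.5},
    {"x": 0,"y": -0.105,"z": -0.084,"ax": 0,"ay": 0,"az": 0,"jaw": -0.5},
    {"x": 0,"y": -0.13,"z": -0.103,"ax": 0,"ay": 0,"az": 0,"jaw": -0.5},
    {"x": 0,"y": -0.157,"z": -0.12,"ax": 0,"ay": 0,"az": 0,"jaw": -0.5},
    {"x": 0,"y": -0.183,"z": -0.135,"ax": 0,"ay": 0,"az": 0,"jaw": -0.5},
    {"x": 0,"y": -0.208,"z": -0.148,"ax": 0,"ay": 0,"az": 0,"jaw": -0.5},
    {"x": 0,"y": -0.208,"z": -0.148,"ax": 0,"ay": 0,"az": 0,"jaw": -0.5}
  ]
}}

```text
time: 37.0
tool_pos: [582.4, 200.1, 177.1]
tcp_rot: [3.142, -0.001, 1.719]
contact_force: [0.2, -0.5, 0.6]
grip_width: 23.1
finger_force: 0.0
```

```bash
cat >> h.py <<'E'
def bar():
    for n in('scene','top'):
        p,d,m=cap(n); X=cloud(m,d); Q=(X-[532,192.5,0])@Ro.from_euler('z',PS).as_matrix()
        M=(abs(Q[:,:,0])<130)&(abs(Q[:,:,1])<112)&(abs(Q[:,:,1])>52)&(Q[:,:,2]>150)&(Q[:,:,2]<215)&(np.hypot(Q[:,:,0],Q[:,:,2]-75)>118)&(np.hypot(Q[:,:,0],Q[:,:,2]-75)<138)
        for s in(-1,1):
            k=Q[M&(np.sign(Q[:,:,1])==s)]
            if len(k)>5: print(n,s,len(k),np.median(k,0).round(1),'ang',np.median(np.arctan2(k[:,0],k[:,2]-75)).round(3))
E
python3 - <<'E'
from h import *
o=bot.get_obs();print(o['tool_pos'],o['contact_force'],o['grip_width']); bar()
R=tooldown(PS+np.pi/2)
for t in (.45,.3,.15,0,-.025): print(t, rows_to(cw(125*np.sin(t)-3,0,65+125*np.cos(t)),R)[0])
E
```

```text
[582.41987948 200.14428835 177.11117774] [ 0.20616123 -0.5310403   0.60967347] 23.09234731603972
scene 1 78 [ 93.5  82.8 162.8] ang 0.82
top -1 96 [ 93.  -82.4 160.7] ang 0.826
top 1 59 [ 92.9  91.6 161.5] ang 0.824
0.45 [-0.001  0.001 -0.004]
0.3 [-0.001 -0.086 -0.038]
0.15 [-0.001 -0.178 -0.059]
0 [-0.    -0.271 -0.066]
-0.025 [-0.    -0.287 -0.066]
```

The bar's thin ends still measure about 0.82 rad and the tool felt no force. I'll look before going on.

Run:
```python
from h import *
p,d,m=cap('scene'); q,e,m2=cap('top')
cv2.imwrite('pics/s7.png',np.hstack([cv2.resize(p[100:280,190:370,::-1],(400,400)),cv2.resize(q[80:260,180:360,::-1],(400,400))]))
X=cloud(m2,e); Q=(X-[532,192.5,0])@Ro.from_euler('z',PS).as_matrix()
k=Q[(p.max(2)<999)&(abs(Q[:,:,1])<110)&(Q[:,:,0]>70)&(Q[:,:,0]<125)&(Q[:,:,2]>120)&(Q[:,:,2]<230)]
print(np.histogram(k[:,1],np.arange(-110,115,20)),np.percentile(k,[5,50,95],0).round(1))
```

```text
(array([41, 32, 34, 22,  0,  0,  0,  0,  0, 27, 49]), array([-110,  -90,  -70,  -50,  -30,  -10,   10,   30,   50,   70,   90,
        110])) [[  77.8 -108.   149.3]
 [  92.2  -51.9  161. ]
 [  98.7  106.2  164.5]]
```

View pics/s7.png

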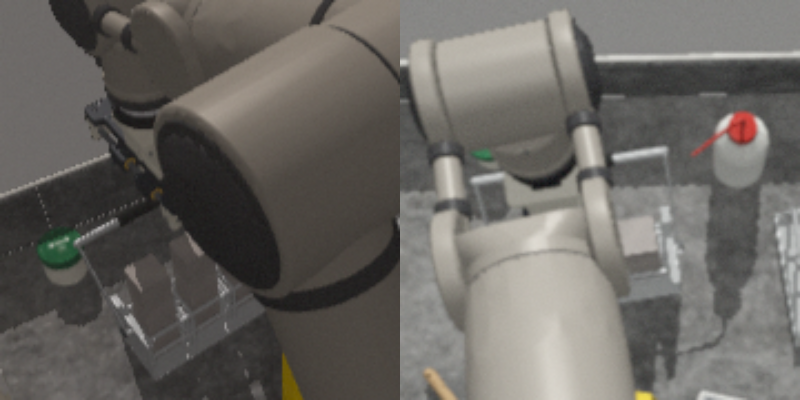

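The bar end, at (299,148) full-frame top, has not moved, so the fingertips slid past the sleeve. I go back, descend deeper and close on the sleeve. The finger width will show whether it is between the pads.

Emit:
{"method": "send_rows", "body": {
  "rows": [
    {"x": 0,"y": 0,"z": -0.06,"ax": 0,"ay": 0,"az": 0,"jaw": -0.5},
    {"x": 0,"y": 0,"z": -0.15,"ax": 0,"ay": 0,"az": 0,"jaw": -0.5},
    {"x": 0,"y": 0.03,"z": -0.2,"ax": 0,"ay": 0,"az": 0,"jaw": -0.1},
    {"x": 0,"y": 0.1,"z": -0.2,"ax": 0,"ay": 0,"az": 0,"jaw": -0.1},
    {"x": 0,"y": 0.17,"z": -0.2,"ax": 0,"ay": 0,"az": 0,"jaw": -0.1},
    {"x": 0,"y": 0.208,"z": -0.18,"ax": 0,"ay": 0,"az": 0,"jaw": -0.1},
    {"x": 0,"y": 0.208,"z": -0.1,"ax": 0,"ay": 0,"az": 0,"jaw": -0.1},
    {"x": 0,"y": 0.208,"z": -0.02,"ax": 0,"ay": 0,"az": 0,"jaw": -0.1},
    {"x": 0,"y": 0.208,"z": 0.06,"ax": 0,"ay": 0,"az": 0,"jaw": -0.1},
    {"x": 0,"y": 0.208,"z": 0.12,"ax": 0,"ay": 0,"az": 0,"jaw": -0.1}
  ]
}}

```text
time: 38.45
tool_pos: [623.1, 206.2, 151.2]
tcp_rot: [-3.14, -0.001, 1.719]
contact_force: [-0.2, 0.6, -0.6]
grip_width: 41.4
finger_force: 0.0
```

Emit:
{"method": "send_rows", "body": {
  "rows": [
    {"x": 0,"y": 0,"z": 0.02,"ax": 0,"ay": 0,"az": 0,"jaw": -0.1},
    {"x": 0,"y": 0,"z": 0.05,"ax": 0,"ay": 0,"az": 0,"jaw": -0.1},
    {"x": 0,"y": 0,"z": 0.07,"ax": 0,"ay": 0,"az": 0,"jaw": -0.1},
    {"x": 0,"y": 0,"z": 0.07,"ax": 0,"ay": 0,"az": 0,"jaw": -0.5},
    {"x": 0,"y": 0,"z": 0.07,"ax": 0,"ay": 0,"az": 0,"jaw": -1},
    {"x": 0,"y": 0,"z": 0.07,"ax": 0,"ay": 0,"az": 0,"jaw": -1},
    {"x": 0,"y": 0,"z": 0.07,"ax": 0,"ay": 0,"az": 0,"jaw": -1},
    {"x": 0,"y": 0,"z": 0.07,"ax": 0,"ay": 0,"az": 0,"jaw": -1},
    {"x": 0,"y": 0,"z": 0.07,"ax": 0,"ay": 0,"az": 0,"jaw": -1},
    {"x": 0,"y": 0,"z": 0.07,"ax": 0,"ay": 0,"az": 0,"jaw": -1}
  ]
}}

```text
time: 39.7
tool_pos: [624.8, 206.5, 139.2]
tcp_rot: [3.139, -0.001, 1.719]
contact_force: [5.3, 1.7, -0.6]
grip_width: 11.9
finger_force: 26.0
```

Run:
```python
from h import *
o=bot.get_obs();print(o['tool_pos'],o['contact_force'],o['grip_width'],o['time']); bar()
print((o['tool_pos']-np.array([532,192.5,0]))@Ro.from_euler('z',PS).as_matrix())
```

```text
[624.82213521 206.45819777 139.23407045] [ 5.3145226   1.71072623 -0.57982551] 11.860276730287561 39.7
scene 1 81 [ 92.5  81.5 163.1] ang 0.819
top -1 96 [ 92.2 -82.4 161.8] ang 0.818
top 1 14 [ 97.2  94.8 161.4] ang 0.843
[ 93.86542605   0.24872024 139.23407045]
```

Emit:
{"method": "send_rows", "body": {
  "rows": [
    {"x": 0,"y": 0,"z": 0,"ax": 0,"ay": 0,"az": 0,"jaw": -0.4},
    {"x": 0,"y": 0,"z": 0,"ax": 0,"ay": 0,"az": 0,"jaw": -0.4},
    {"x": 0,"y": 0,"z": -0.01,"ax": 0,"ay": 0,"az": 0,"jaw": -0.4},
    {"x": 0,"y": 0,"z": -0.02,"ax": 0,"ay": 0,"az": 0,"jaw": -0.4},
    {"x": 0,"y": 0,"z": -0.02,"ax": 0,"ay": 0,"az": 0,"jaw": -1},
    {"x": 0,"y": 0,"z": -0.02,"ax": 0,"ay": 0,"az": 0,"jaw": -1},
    {"x": 0,"y": 0,"z": -0.02,"ax": 0,"ay": 0,"az": 0,"jaw": -1},
    {"x": 0,"y": 0,"z": -0.02,"ax": 0,"ay": 0,"az": 0,"jaw": -1},
    {"x": 0,"y": 0,"z": -0.02,"ax": 0,"ay": 0,"az": 0,"jaw": -1},
    {"x": 0,"y": 0,"z": -0.02,"ax": 0,"ay": 0,"az": 0,"jaw": -1}
  ]
}}

```text
time: 41.05
tool_pos: [624.5, 206.4, 143.4]
tcp_rot: [3.14, -0.001, 1.719]
contact_force: [3.9, 0.1, 5.1]
grip_width: 0.3
finger_force: 2.6
```

Run:
```python
from h import *
bar()
for n in('scene','top'):
    p,d,m=cap(n); X=cloud(m,d); Q=(X-[532,192.5,0])@Ro.from_euler('z',PS).as_matrix()
    o=bot.get_obs()
    # everything near the tool, in y slices
    for lo,hi in((-70,-50),(-50,-30),(-30,-12),(-12,12),(12,30),(30,50),(50,70),(70,90)):
        k=Q[(Q[:,:,1]>lo)&(Q[:,:,1]<hi)&(Q[:,:,0]>40)&(Q[:,:,0]<150)&(Q[:,:,2]>110)&(Q[:,:,2]<215)]
        if len(k): print(n,lo,len(k),'x',np.percentile(k[:,0],[5,50,95]).round(),'z',np.percentile(k[:,2],[5,50,95]).round())
z=np.load('s2.npz'); 
# fingers seen beside the held prism (tool at 440.4,190.3,310.2): points in tool frame with |y|>22
m=bot.camera_model('scene'); X=cloud(m,z['d']).reshape(-1,3); R=Ro.from_euler('xyz',[3.1414,0,1.7184]).as_matrix(); q=(X-[440.4,190.3,310.2])@R
k=q[(abs(q[:,0])<30)&(abs(q[:,1])>22)&(abs(q[:,1])<60)&(q[:,2]>-60)&(q[:,2]<40)]
print(len(k)); print(np.histogram(k[:,2],np.arange(-60,45,5)))
```

```text
scene 1 80 [ 93.7  83.  162.5] ang 0.821
top -1 96 [ 92.9 -81.9 160.9] ang 0.822
top 1 14 [ 97.7  91.7 161.4] ang 0.845
scene -12 1 x [89. 89. 89.] z [157. 157. 157.]
scene 12 36 x [ 87.  92. 100.] z [157. 164. 169.]
scene 30 41 x [ 88.  93. 100.] z [158. 165. 168.]
scene 50 27 x [ 90.  94. 100.] z [157. 163. 166.]
scene 70 24 x [90. 93. 98.] z [158. 163. 166.]
top -70 34 x [89. 93. 98.] z [158. 162. 165.]
top -50 12 x [ 87.  92. 100.] z [159. 164. 166.]
top 50 2 x [ 99. 100. 100.] z [158. 158. 158.]
top 70 4 x [97. 98. 99.] z [160. 161. 165.]
40
(array([ 2, 10, 10,  9,  5,  3,  1,  0,  0,  0,  0,  0,  0,  0,  0,  0,  0,
        0,  0,  0]), array([-60, -55, -50, -45, -40, -35, -30, -25, -20, -15, -10,  -5,   0,
         5,  10,  15,  20,  25,  30,  35,  40]))
```

Depth shows the fingers end about 24 mm short of the reported TCP, so I was above the sleeve both times. The sleeve itself is still at z about 158. I redo it with the TCP about 24 mm lower.

Emit:
{"method": "send_rows", "body": {
  "rows": [
    {"x": 0,"y": 0,"z": -0.06,"ax": 0,"ay": 0,"az": 0,"jaw": -1},
    {"x": 0,"y": 0,"z": -0.1,"ax": 0,"ay": 0,"az": 0,"jaw": -0.1},
    {"x": 0,"y": 0,"z": -0.1,"ax": 0,"ay": 0,"az": 0,"jaw": -0.1},
    {"x": 0,"y": 0,"z": -0.1,"ax": 0,"ay": 0,"az": 0,"jaw": -0.1},
    {"x": 0,"y": 0,"z": -0.1,"ax": 0,"ay": 0,"az": 0,"jaw": -0.1},
    {"x": 0,"y": 0,"z": -0.06,"ax": 0,"ay": 0,"az": 0,"jaw": -0.1},
    {"x": 0,"y": 0,"z": 0,"ax": 0,"ay": 0,"az": 0,"jaw": -0.1},
    {"x": 0,"y": 0,"z": 0.05,"ax": 0,"ay": 0,"az": 0,"jaw": -0.1},
    {"x": 0,"y": 0,"z": 0.09,"ax": 0,"ay": 0,"az": 0,"jaw": -0.1},
    {"x": 0,"y": 0,"z": 0.11,"ax": 0,"ay": 0,"az": 0,"jaw": -0.1}
  ]
}}

```text
time: 42.5
tool_pos: [623.5, 206.2, 119.9]
tcp_rot: [-3.14, -0.001, 1.719]
contact_force: [0.1, 0.2, -0.5]
grip_width: 41.2
finger_force: 0.0
```

Emit:
{"method": "send_rows", "body": {
  "rows": [
    {"x": 0,"y": 0,"z": 0,"ax": 0,"ay": 0,"az": 0,"jaw": -0.5},
    {"x": 0,"y": 0,"z": 0,"ax": 0,"ay": 0,"az": 0,"jaw": -1},
    {"x": 0,"y": 0,"z": 0,"ax": 0,"ay": 0,"az": 0,"jaw": -1},
    {"x": 0,"y": 0,"z": 0,"ax": 0,"ay": 0,"az": 0,"jaw": -1},
    {"x": 0,"y": 0,"z": 0,"ax": 0,"ay": 0,"az": 0,"jaw": -1},
    {"x": 0,"y": 0,"z": 0,"ax": 0,"ay": 0,"az": 0,"jaw": -1},
    {"x": 0,"y": 0,"z": 0,"ax": 0,"ay": 0,"az": 0,"jaw": -0.5},
    {"x": 0,"y": 0,"z": 0,"ax": 0,"ay": 0,"az": 0,"jaw": -0.5},
    {"x": 0,"y": 0,"z": 0,"ax": 0,"ay": 0,"az": 0,"jaw": -1},
    {"x": 0,"y": 0,"z": 0,"ax": 0,"ay": 0,"az": 0,"jaw": -1}
  ]
}}

```text
time: 43.75
tool_pos: [624.4, 206.4, 120.8]
tcp_rot: [3.14, -0.001, 1.718]
contact_force: [2.5, 1.6, -0.5]
grip_width: 14.9
finger_force: 30.0
```

Run:
```python
from h import *
o=bot.get_obs();print(o['tool_pos'],o['contact_force'],o['grip_width'],o['time']); bar()
R=tooldown(PS+np.pi/2);z0=o['tool_pos'][2]
off=z0-(75+125*np.cos(.83))
print('off',off)
for t in (.83,.7,.6,.5,.4,.3,.2,.1,0,-.03): print(t, rows_to(cw(125*np.sin(t),0,75+off+125*np.cos(t)),R)[0])
```

```text
[624.3880655  206.39286747 120.79521039] [ 2.53321994  1.55337394 -0.53948334] 14.873280789466646 43.75
scene 1 79 [ 92.9  82.  163.4] ang 0.815
top -1 97 [ 91.6 -82.2 162.5] ang 0.81
top 1 22 [ 95.4  84.8 163.6] ang 0.82
off -38.564259620827826
0.83 [-0.001 -0.006  0.   ]
0.7 [-0.001 -0.064 -0.056]
0.6 [-0.001 -0.114 -0.094]
0.5 [-0.001 -0.167 -0.127]
0.4 [-0.001 -0.224 -0.154]
0.3 [-0.001 -0.282 -0.175]
0.2 [-0.001 -0.343 -0.191]
0.1 [-0.001 -0.405 -0.2  ]
0 [-0.001 -0.467 -0.204]
-0.03 [-0.001 -0.486 -0.203]
```

The sleeve is gripped at 14.9 mm width and 30 N. I loosen to a cage and swing.

Emit:
{"method": "send_rows", "body": {
  "rows": [
    {"x": 0,"y": 0,"z": 0,"ax": 0,"ay": 0,"az": 0,"jaw": -0.52},
    {"x": 0,"y": -0.015,"z": 0,"ax": 0,"ay": 0,"az": 0,"jaw": -0.52},
    {"x": 0,"y": -0.045,"z": -0.026,"ax": 0,"ay": 0,"az": 0,"jaw": -0.52},
    {"x": 0,"y": -0.08,"z": -0.056,"ax": 0,"ay": 0,"az": 0,"jaw": -0.52},
    {"x": 0,"y": -0.105,"z": -0.076,"ax": 0,"ay": 0,"az": 0,"jaw": -0.52},
    {"x": 0,"y": -0.13,"z": -0.095,"ax": 0,"ay": 0,"az": 0,"jaw": -0.52},
    {"x": 0,"y": -0.157,"z": -0.112,"ax": 0,"ay": 0,"az": 0,"jaw": -0.52},
    {"x": 0,"y": -0.183,"z": -0.128,"ax": 0,"ay": 0,"az": 0,"jaw": -0.52},
    {"x": 0,"y": -0.21,"z": -0.142,"ax": 0,"ay": 0,"az": 0,"jaw": -0.52},
    {"x": 0,"y": -0.21,"z": -0.142,"ax": 0,"ay": 0,"az": 0,"jaw": -0.52}
  ]
}}

```text
time: 45.1
tool_pos: [583.5, 200.4, 150.9]
tcp_rot: [3.137, -0.001, 1.719]
contact_force: [5.6, 1.0, 3.7]
grip_width: 22.1
finger_force: 2.8
```

Run:
```python
from h import *
o=bot.get_obs();print(o['tool_pos'],o['contact_force'],o['grip_width'],o['time']); bar()
R=tooldown(PS+np.pi/2)
for t in (.45,.4,.3,.2,.1,0,-.03): print(t, rows_to(cw(125*np.sin(t)-3,0,75-38.5+125*np.cos(t)),R)[0])
```

```text
[583.47079839 200.38435798 150.92938782] [5.59409888 0.96910249 3.69891091] 22.13927209750889 45.1
scene 1 86 [ 54.4  82.1 191.3] ang 0.44
top -1 101 [ 53.5 -82.4 190.3] ang 0.435
top 1 67 [ 54.4  83.3 191.1] ang 0.437
0.45 [-0.001 -0.003  0.007]
0.4 [-0.001 -0.032 -0.006]
0.3 [-0.001 -0.09  -0.028]
0.2 [-0.001 -0.151 -0.044]
0.1 [-0.001 -0.213 -0.053]
0 [-0.001 -0.275 -0.057]
-0.03 [-0.001 -0.294 -0.056]
```

The bar now follows, at 0.44 rad.

Emit:
{"method": "send_rows", "body": {
  "rows": [
    {"x": 0,"y": -0.03,"z": -0.015,"ax": 0,"ay": 0,"az": 0,"jaw": -0.52},
    {"x": 0,"y": -0.06,"z": -0.026,"ax": 0,"ay": 0,"az": 0,"jaw": -0.52},
    {"x": 0,"y": -0.09,"z": -0.036,"ax": 0,"ay": 0,"az": 0,"jaw": -0.52},
    {"x": 0,"y": -0.12,"z": -0.044,"ax": 0,"ay": 0,"az": 0,"jaw": -0.52},
    {"x": 0,"y": -0.15,"z": -0.05,"ax": 0,"ay": 0,"az": 0,"jaw": -0.52},
    {"x": 0,"y": -0.18,"z": -0.055,"ax": 0,"ay": 0,"az": 0,"jaw": -0.52},
    {"x": 0,"y": -0.21,"z": -0.059,"ax": 0,"ay": 0,"az": 0,"jaw": -0.52},
    {"x": 0,"y": -0.24,"z": -0.062,"ax": 0,"ay": 0,"az": 0,"jaw": -0.52},
    {"x": 0,"y": -0.265,"z": -0.063,"ax": 0,"ay": 0,"az": 0,"jaw": -0.52},
    {"x": 0,"y": -0.275,"z": -0.063,"ax": 0,"ay": 0,"az": 0,"jaw": -0.52}
  ]
}}

```text
time: 46.45
tool_pos: [529.9, 192.3, 161.8]
tcp_rot: [3.137, -0.001, 1.718]
contact_force: [14.9, 2.8, -6.4]
grip_width: 22.3
finger_force: 7.9
```

Run:
```python
from h import *
o=bot.get_obs();print(o['tool_pos'],o['contact_force'],o['grip_width'],o['time']); bar()
```

```text
[529.91149641 192.33771509 161.75136794] [14.93870918  2.76365355 -6.35061911] 22.296736745813607 46.45
scene 1 93 [  0.4  81.6 204.1] ang 0.003
top -1 108 [ -0.  -82.2 202.1] ang -0.0
top 1 81 [  0.4  86.8 202.9] ang 0.003
```

The bar is at its stop: 0.00 rad with 15 N of reaction. I back off, open and lift away.

Emit:
{"method": "send_rows", "body": {
  "rows": [
    {"x": 0,"y": 0.012,"z": 0,"ax": 0,"ay": 0,"az": 0,"jaw": -0.52},
    {"x": 0,"y": 0.012,"z": 0,"ax": 0,"ay": 0,"az": 0,"jaw": -0.2},
    {"x": 0,"y": 0.012,"z": 0,"ax": 0,"ay": 0,"az": 0,"jaw": -0.2},
    {"x": 0,"y": 0.012,"z": 0,"ax": 0,"ay": 0,"az": 0,"jaw": -0.2},
    {"x": 0,"y": 0.012,"z": -0.04,"ax": 0,"ay": 0,"az": 0,"jaw": -0.2},
    {"x": 0,"y": 0.012,"z": -0.12,"ax": 0,"ay": 0,"az": 0,"jaw": -0.2},
    {"x": 0,"y": 0.012,"z": -0.25,"ax": 0,"ay": 0,"az": 0,"jaw": -0.2},
    {"x": 0,"y": 0.012,"z": -0.4,"ax": 0,"ay": 0,"az": 0,"jaw": -0.2},
    {"x": 0,"y": 0.012,"z": -0.55,"ax": 0,"ay": 0,"az": 0,"jaw": -0.2},
    {"x": 0,"y": 0.012,"z": -0.6,"ax": 0,"ay": 0,"az": 0,"jaw": -0.2}
  ]
}}

```text
time: 47.8
tool_pos: [530.9, 192.4, 284.1]
tcp_rot: [3.138, -0.001, 1.719]
contact_force: [0.6, 0.0, 0.6]
grip_width: 36.6
finger_force: 0.0
```

Emit:
{"method": "send_rows", "body": {
  "rows": [
    {"x": 0,"y": -0.05,"z": 0,"ax": 0,"ay": 0,"az": 0,"jaw": -0.2},
    {"x": 0,"y": -0.15,"z": 0,"ax": 0,"ay": 0,"az": 0,"jaw": -0.2},
    {"x": 0,"y": -0.3,"z": 0,"ax": 0,"ay": 0,"az": 0,"jaw": -0.2},
    {"x": 0,"y": -0.45,"z": 0,"ax": 0,"ay": 0,"az": 0,"jaw": -0.2},
    {"x": 0,"y": -0.6,"z": 0,"ax": 0,"ay": 0,"az": 0,"jaw": -0.2},
    {"x": 0,"y": -0.7,"z": 0,"ax": 0,"ay": 0,"az": 0,"jaw": -0.2},
    {"x": 0,"y": -0.75,"z": 0,"ax": 0,"ay": 0,"az": 0,"jaw": -0.2},
    {"x": 0,"y": -0.75,"z": 0,"ax": 0,"ay": 0,"az": 0,"jaw": -0.2},
    {"x": 0,"y": -0.75,"z": 0,"ax": 0,"ay": 0,"az": 0,"jaw": -0.2},
    {"x": 0,"y": -0.75,"z": 0,"ax": 0,"ay": 0,"az": 0,"jaw": -0.2}
  ]
}}

```text
time: 49.05
tool_pos: [382.3, 170.2, 281.5]
tcp_rot: [-3.141, -0.001, 1.718]
contact_force: [0.5, -0.2, -0.3]
grip_width: 37.1
finger_force: 0.0
```

Run:
```python
from h import *
o=bot.get_obs();print(o['tool_pos'],o['contact_force'],o['time']); bar()
for n in('scene','top'):
    p,d,m=cap(n); tops(d,m)
```

```text
[382.3437512  170.18556357 281.53625331] [ 0.54338644 -0.17473195 -0.29882449] 49.05
scene 1 93 [  0.5  81.6 204.1] ang 0.004
top -1 108 [-2.000e-01 -8.250e+01  2.025e+02] ang -0.001
top 1 107 [2.00e-01 8.17e+01 2.03e+02] ang 0.002
-64 54 [ -3.  -46.9 168.1] ((0.21696090698242188, -50.927574157714844), (11.40633487701416, 39.20922088623047), 88.83716583251953)
0 203 [ -6.2   0.7 169.9] ((-0.0464630126953125, -1.151754379272461), (42.081581115722656, 38.589969635009766), 86.95831298828125)
64 238 [ -4.5  63.4 170. ] ((0.2266559600830078, 62.38946533203125), (40.714263916015625, 40.140220642089844), 0.020785048604011536)
-64 203 [ -7.5 -64.3 168.6] ((0.00618743896484375, -63.79637145996094), (40.58818817138672, 39.539588928222656), 0.4529736638069153)
0 36 [ 18.6  -5.1 168.4] ((15.086071014404297, -6.415554046630859), (47.597599029541016, 22.03211784362793), 54.5398063659668)
64 74 [ 14.6  67.4 168.7] ((5.904146194458008, 63.63310241699219), (30.08660888671875, 39.37405776977539), 0.0516199953854084)
```

All is in place: the tops are at 170 mm, the bar is at 0.00 rad and the arm is clear.

```bash
python3 -c "
from plant import bot
print(bot.close_job())"
```

```text
the job is handed in; nothing more can be done
None
```

I put both prisms into the crate (prism 1 in cell_3, prism 2 in cell_2, tops at 170 mm like prism 3's), swung the keeper bar to its stop (about 0 rad) and handed the job in at about 49 s; the result wasn't shown.

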